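Turn the bracket for its second pass and hold the sprung guard at the pointer

TASK

On the deburring machine, turn the bent bracket a quarter turn on the work rest so that the outer face of its short leg, instead of the long one, lies flush along the stop bar, and let go of it. Then lift the sprung guard until the guard plate is in line with the setting pointer at its side, and finish while still holding it there against the spring. Leave the pointer as it is set and everything else on the bench where it is.

Things in the scene. Friction and masses are not known exactly. Their poses are not given: they have to be found in the camera images.
- machine: Fixed deburring machine, grey base 360 x 220 mm. Origin on the bench under the base; x from the work rest towards the drum housing, y left, z up. Base spans x -210 to 150, y -110 to 110 mm. Flat work rest: x -210 to -20, top at z 30. Housing: x -10 to 150, walls up to z 115, covered by the guard; a motor juts 70 mm from its left side, z 25 to 125 mm.
- stop_face (a point): Middle of the lower edge of the stop bar's working face, where it meets the work rest (30 mm up). The stop bar is a low steel bar, 12 mm high, 12 mm thick, 190 mm long, on the left side of the work rest (y = 85 to 97 mm of the machine). Axes as the machine's: the face looks along -y, the bar runs along x.
- bracket: Loose steel bracket, 0.2 to 0.4 kg: 8 mm thick, 40 mm high flat bar bent square, standing on edge on the work rest, an L from above. Origin: the L's outer corner, underside. Long leg 80 mm along its +x (outer face: plane y = 0), short leg 55 mm along its +y (outer face: plane x = 0). At the start the long leg's outer face looks roughly towards the stop bar, 5 to 40 mm off.
- short_end (a point): End of the bracket's short leg: its outer face, lower edge, 55 mm from the corner.
- long_end (a point): End of the bracket's long leg: its outer face, lower edge, 80 mm from the corner.
- guard (a joint): Angle of the sprung guard (rad): 0 closed (level), grows as its front edge is lifted, stop at 1.3. The spring and weight push it shut always: about 7 N at the handle to start, about 11 N at 0.9 rad; let go, it closes.
- guard_hinge (a point): Middle of the guard's hinge axis, which runs along the machine's y at the rear top of the housing, 118 mm above the bench. Axes as the machine's.
- guard_bar (a point): Middle of the guard's handle: a round steel bar, 12 mm thick, 110 mm long along y, on two posts at the front of the guard: 130 mm in front of the hinge axis and 42 mm above the mid-plane of the guard plate (5 mm thick, 150 x 186 mm, 50 mm skirt in front); 33 mm free under the bar. Axes turn with the guard: x along the plate to the hinge, z off the plate. The bar can turn between the pads.
- pointer (a joint): Angle at which the setting pointer is set (rad), same axis, zero and sense as the guard's angle: the guard is in line with it when both are equal. Set anew each time, 0.45 to 0.85. Stiff; it stays where it is.
- pointer_tip (a point): Front tip of the setting pointer, a slim steel bar 180 mm long, 12 mm wide, 6 mm thick, on the guard's hinge axis, 19 mm outside the guard's right side (y = -114 mm of the machine). Its x axis runs along the pointer towards the hinge.
- bearing: Bystander: loose steel ring, 36 mm wide, 12 mm high, on the right side of the work rest. Origin under its centre.
- wrench: Bystander: wrench lying on the bench to the left of the machine.
- bottle: Bystander: green glass bottle, 62 mm wide, 190 mm high, to the right of the machine. Origin under its centre.
- screwdriver: Bystander: screwdriver lying on the left of the bench.
- tape: Bystander: white roll, 90 mm wide, 24 mm high, on the left or right of the bench.
- mug: Bystander: white mug, 80 mm wide, 90 mm high.
- jar: Bystander: small glass jar, 56 mm wide, 60 mm high.
Things that resemble listed ones, but are neither listed nor needed, are in the scene too. What is shaped like the bracket but pink is not meant.

How it is judged:
By the outcome, as a careful person would: the job done as asked, in the order asked, and still so for the second after the job is handed in, while the arm keeps its last pose, push and grip.
It also fails if it takes over 56 s, if anything falls off the work surface, if the arm or the gripper's body presses on something with over 40 N, if the wrist force passes 120 N, or if a joint passes its speed limit or range.

ROBOT

A 6-joint arm with a two-finger parallel gripper is mounted at the origin on the work surface. World frame = base frame: x ahead of the robot, y to its left, z up, the work surface at z = 0. Lengths are in m, angles in degrees, forces in N, time in s.
With the tool pointing down it reaches from about 0.35 to 0.875 m from the base axis. Payload 4.2 kg.
Tool frame: the origin (TCP) lies midway between the tips of the shut fingers; the grasp point (between the pads) lies 19 mm behind it (r.pinch_z is the distance from the TCP to the grasp point, in m); z points along the fingers, y is the line along which they close (so a half turn about z gives the same grasp; the last joint's range is limited). The gripper opens to 87 mm and grips with 3 to 60 N. Pads are 19 mm wide; open, the fingers measure 117 mm over their backs; the gripper's body (75 mm by 190 mm) begins 51 mm behind the grasp point.
Start: joints at [89.072, 22.042, 0.453, 0, -68.411, -14.817], TCP at [0.17, 0.602, 0.223] pointing down, gripper open.
Joint ranges: [-179.83, 179.83], [-69.29, 118.12], [-61.27, 80.66], [-181.25, 117.63], [-171.15, -9.14], [-177.46, 177.46]. Speed limits (degrees/s): [159.86, 159.86, 180, 180, 180, 180].

INTERFACE

Orientations are given as a 3x3 rotation matrix whose columns are the frame's x, y, z axes.
In Python, from station import r, imaging, models gives the robot as it stands. The module is installed in compiled form; this text tells all that it offers.
- The arm moves only by the tool apply_moves, never from a script. Its argument "moves" is a list of rows, each a list of 2 entries, a list of its own where there are three numbers: the shift along the tool's x, y, z in m, then the turn about the tool's z in degrees. A call has 1 to 5 rows; each row shifts and turns the commanded pose from where the row before left it, along the tool's axes as they then stand; what a row does not reach is not made up. A row lasts 1/12 s, in which the tool goes at most 41.7 mm and 7.16 degrees, less where a joint would pass 70% of its speed; a pose out of reach is approached as far as the arm can. A call is refused whole if a number of a shift passes 0.0417 or a number of a turn 7.16, either way. A call with a gripper value outside its range is refused whole. "hand" is the finger opening in m, from 0 to 0.087, set as the call begins (left out, the last holds). The fingers move at their own pace and stop on an object; the grip force is fixed at half the most. Time passes only in rows, so rows that do not move let the fingers close. It gives the time, the measured TCP pose, the force, the opening and the grip force at its end, in the units of the state.
- r.sense(): the state, without advancing time (a new reading comes with each control period).
- imaging.capture(name): name is "side" or "top" or "wrist"; returns a dict with "frame" (400x640x3 uint8, blue, green, red), "intrinsics" (3x3 intrinsics, pixels), "eye" and "orientation" of the camera in the world. Camera axes: x right, y down, z forward; pixel columns grow to the right and rows downward; lengths in m; the calibration is good to about 2 mm. A picture is of the moment at which its call begins. There is no depth.
- r.finish_job(): hands the job in; it is judged then, once.
Trained networks look in a picture, given as the dict that the camera call returned (one of the last four; its "shot" number tells which), for a name from the list of things; names that differ only in an ending like _2 or _b are one class to them, and where a whole thing is asked for, a point or a joint stands for the part that bears it (a point fixed in the world has none). Each returns a list of dicts, best first, with "confidence" (0 to 1); they miss things now and then, are a little off and sometimes report something else, mostly with a low value. They report only what shows in the picture. A call takes as long as a camera call. They do not tell look-alikes from the thing itself.
- models.cut_out(picture, target): "region" (400x640 bool, what is visible of it) and "extent" ([left, top, width, height] as shares, 0 to 1, of the picture: columns of its width, rows of its height, round what is visible of it).
- models.place_of(picture, target): "at" ([column, row] as shares, 0 to 1, of the picture: columns of its width, rows of its height: a listed point, or the origin of a listed thing).
The state is a dict: "time_s": time; "joints": joint angles; "joint_velocities": joint speeds; "effort": joint torques, N m; "tcp_pos": TCP position; "ee_rot": TCP orientation; "wrist_force": force on the tool from outside, world axes, zero at the start; "moment": the same for the moment, N m; "gripper_width": opening from 0.0 (shut) to 1.0 (fully open); "gripper_force": force on a finger pad.
Only numpy, scipy, OpenCV 4.12 (cv2) and the standard library are available. Lean on these libraries where they do the work, as an engineer would, in place of code of your own. Each camera call takes 0.05 s, during which the arm holds its last target. There are 200 camera calls.

## Working session

There is one attempt and no reset: what is moved stays moved. The work goes in short steps, Python scripts to look and compute and a tool call to move; the robot and the scene stay as the last step left them, time stands still between calls to the robot, and variables do not carry over. Pictures are saved under pics/ and viewed, at most 15 in all, crops included, and the job is handed in when it is done.

Besides the shell and the picture viewer there is one more tool, called after "Emit:" by a JSON object that holds its "op" and its "data". apply_moves: Moves the arm, as the interface text tells. Its arguments: {"type":"object","properties":{"moves":{"type":"array"},"hand":{"type":"number"}},"required":["moves"]}

```bash
mkdir -p pics
cat > h.py <<'E'
import numpy as np, cv2
from station import r, imaging, models
def px(p,c):  # world->pixel
    q=np.array(c["orientation"]).T@(np.array(p)-c["eye"]); q=np.array(c["intrinsics"])@q; return q[:2]/q[2]
def ray(uv,c):
    d=np.linalg.inv(c["intrinsics"])@np.array([uv[0],uv[1],1.0]); d=np.array(c["orientation"])@d
    return np.array(c["eye"]),d/np.linalg.norm(d)
def atz(uv,c,z):
    e,d=ray(uv,c); return e+d*(z-e[2])/d[2]
def tri(obs):
    A=np.zeros((3,3));b=np.zeros(3)
    for uv,c in obs:
        e,d=ray(uv,c);P=np.eye(3)-np.outer(d,d);A+=P;b+=P@e
    x=np.linalg.solve(A,b)
    return x,[np.linalg.norm(px(x,c)-uv) for uv,c in obs]
def pts(c,t,n=3):
    return [(np.round(np.array(d["at"])*[640,400],1),round(d["confidence"],2)) for d in models.place_of(c,t)[:n]]
E
python3 - <<'E'
from h import *
s=r.sense();print(s["time_s"],s["tcp_pos"],s["ee_rot"],s["wrist_force"],r.pinch_z)
C={n:imaging.capture(n) for n in("side","top","wrist")}
for n,c in C.items(): print(n,np.round(c["eye"],3)); cv2.imwrite(f"pics/{n}0.png",c["frame"])
for t in["machine","stop_face","bracket","short_end","long_end","guard_hinge","guard_bar","pointer_tip","bearing","bottle"]:
    for n,c in C.items():
        print(t,n,[(list(map(float,a)),b) for a,b in pts(c,t)])
E
```

```text
0.0 [0.16942297 0.60096936 0.22144667] [[ 9.62426628e-01 -2.71541363e-01 -5.22688347e-04]
 [-2.71541855e-01 -9.62424244e-01 -2.14378501e-03]
 [ 7.90783657e-05  2.20516754e-03 -9.99997565e-01]] [-1.21202307 -0.13387903 -0.52654648] 0.0187
side [0.309 1.287 1.115]
top [ 0.458 -0.02   1.289]
wrist [0.251 0.578 0.384]
machine side [([314.0, 248.4], 0.98)]
machine top [([297.0, 195.6], 0.78), ([273.8, 228.5], 0.47)]
machine wrist []
stop_face side [([341.6, 265.1], 0.97), ([338.4, 166.4], 0.42)]
stop_face top [([260.1, 231.9], 0.98)]
stop_face wrist []
bracket side [([342.2, 255.5], 0.72), ([365.0, 222.7], 0.59)]
bracket top [([353.8, 248.2], 0.72), ([271.8, 225.6], 0.66)]
bracket wrist []
short_end side [([337.9, 246.9], 0.67), ([360.4, 211.4], 0.67)]
short_end top [([289.5, 226.5], 0.71), ([373.2, 236.8], 0.49)]
short_end wrist []
long_end side [([365.5, 256.0], 0.81), ([391.2, 212.7], 0.68)]
long_end top [([270.5, 256.6], 0.63), ([368.9, 272.0], 0.62), ([337.3, 189.6], 0.36)]
long_end wrist []
guard_hinge side [([276.2, 209.2], 0.92)]
guard_hinge top [([296.7, 144.0], 0.89), ([169.7, 189.1], 0.44), ([289.3, 190.4], 0.2)]
guard_hinge wrist []
guard_bar side [([315.9, 209.7], 0.67), ([339.3, 248.0], 0.67)]
guard_bar top [([271.1, 228.6], 0.6), ([286.7, 191.1], 0.55)]
guard_bar wrist []
pointer_tip side [([325.2, 167.4], 0.49)]
pointer_tip top [([335.4, 192.1], 0.58)]
pointer_tip wrist []
bearing side [([334.2, 226.6], 0.43)]
bearing top [([322.9, 218.6], 0.47)]
bearing wrist []
bottle side [([329.6, 200.2], 0.86), ([365.5, 344.1], 0.37)]
bottle top [([384.7, 200.1], 0.89)]
bottle wrist []
```

View pics/top0.png

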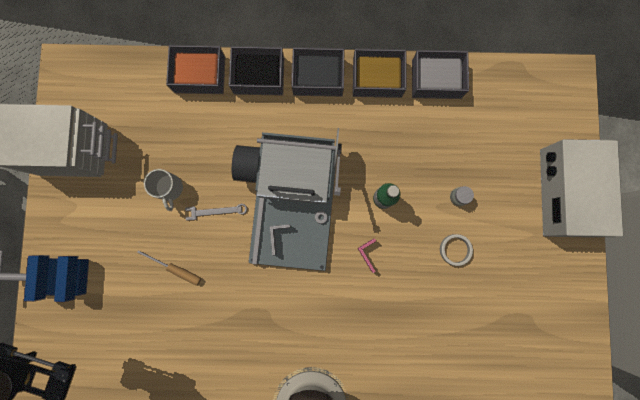

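View pics/side0.png

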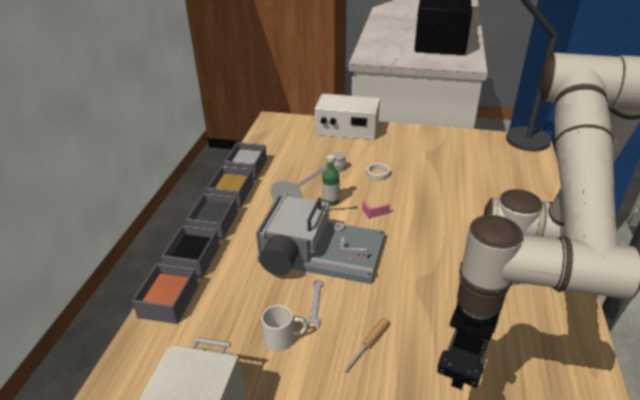

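Top view: the wanted grey bracket has its corner at (272,226), long leg down to (271,257), short leg to (290,226). Look-alikes are the pink bracket at (369,248), the wrench at (215,212) and the handle bar at (290,193). Grey on the work rest matches the description. Side view: grey bracket near (345,250), pink one at (376,210).

Run:
```python
from h import *
S=imaging.capture("side");T=imaging.capture("top")
P={"machine":((314,248.4),(297,195.6)),"stop":((341.6,265.1),(260.1,231.9)),"corner":((342.2,255.5),(271.8,225.6)),"short":((337.9,246.9),(289.5,226.5)),"long":((365.5,256),(270.5,256.6)),"hinge":((276.2,209.2),(296.7,144)),"bar":((315.9,209.7),(286.7,191.1)),"tip":((325.2,167.4),(335.4,192.1))}
for k,(a,b) in P.items():
    x,e=tri([(a,S),(b,T)]);print(k,np.round(x,3),np.round(e,1))
W=imaging.capture("wrist");R=np.array(r.sense()["ee_rot"]);print(np.round(R.T@W["orientation"],3),np.round(R.T@(W["eye"]-r.sense()["tcp_pos"]),3));print(W["intrinsics"])
c=np.hstack([cv2.resize(T["frame"][120:280,220:400],None,fx=2.2,fy=2.2,interpolation=cv2.INTER_CUBIC),cv2.resize(S["frame"][180:296,250:430],None,fx=2.2,fy=3.035,interpolation=cv2.INTER_CUBIC)])
cv2.imwrite("pics/crop1.png",c);print(c.shape)
```

```text
machine [ 0.599  0.056 -0.007] [0.6 0.6]
stop [0.49  0.156 0.032] [1.1 1.1]
corner [0.501 0.121 0.038] [1.3 1.4]
short [0.511 0.073 0.029] [2.4 2.7]
long [0.422 0.122 0.05 ] [1.3 1.4]
hinge [0.72  0.051 0.133] [0.3 0.4]
bar [0.588 0.072 0.164] [0.4 0.4]
tip [ 0.582 -0.051  0.238] [0.3 0.4]
[[ 0.001 -0.953 -0.303]
 [ 1.     0.001 -0.   ]
 [ 0.    -0.303  0.953]] [ 0.085  0.    -0.163]
[[321.35612569   0.         323.63198691]
 [  0.         321.35612569 200.98640238]
 [  0.           0.           1.        ]]
(352, 792, 3)
```

View pics/crop1.png

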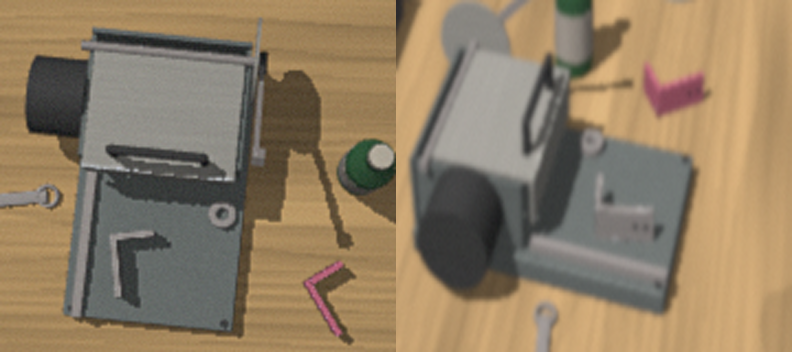

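The crop confirms the grey bracket on the rest, with its corner at crop (115,238). The pink one lies off the machine at (305,285). I'm moving the wrist camera over it.

Emit:
{"op": "apply_moves", "data": {"moves": [[[0.028, 0.026, -0.002], 0], [[0.028, 0.026, -0.002], 0], [[0.028, 0.026, -0.002], 0], [[0.028, 0.026, -0.002], 0], [[0.028, 0.026, -0.002], 0]]}}

```text
time_s: 2.22
tcp_pos: [0.2696, 0.4368, 0.2327]
ee_rot: [[0.963, -0.271, 0.0], [-0.271, -0.963, 0.0], [0.0, -0.0, -1.0]]
wrist_force: [0.3, -0.3, 0.1]
gripper_width: 1.001
gripper_force: 0.0
```

Emit:
{"op": "apply_moves", "data": {"moves": [[[0.028, 0.026, -0.002], 0], [[0.028, 0.026, -0.002], 0], [[0.028, 0.026, -0.002], 0], [[0.028, 0.026, -0.002], 0], [[0.028, 0.026, -0.002], 0]]}}

```text
time_s: 2.63
tcp_pos: [0.3691, 0.2736, 0.2431]
ee_rot: [[0.963, -0.271, 0.001], [-0.271, -0.963, 0.001], [0.0, -0.001, -1.0]]
wrist_force: [0.9, 1.2, -0.1]
gripper_width: 1.001
gripper_force: 0.0
```

Emit:
{"op": "apply_moves", "data": {"moves": [[[0.028, 0.026, -0.002], 0], [[0.028, 0.026, -0.002], 0], [[0.028, 0.026, -0.002], 0], [[0.028, 0.026, -0.002], 0], [[0.028, 0.026, -0.002], 0]]}}

```text
time_s: 3.05
tcp_pos: [0.4686, 0.1104, 0.2531]
ee_rot: [[0.963, -0.271, 0.001], [-0.271, -0.963, 0.001], [0.001, -0.001, -1.0]]
wrist_force: [2.0, 1.4, 0.8]
gripper_width: 1.001
gripper_force: 0.0
```

```bash
cat > look.py <<'E'
from h import *
import pickle,sys
c=imaging.capture("wrist");k=sys.argv[1]
s=r.sense();print(s["time_s"],np.round(s["tcp_pos"],4),np.round(s["ee_rot"],3).tolist())
cv2.imwrite(f"pics/w{k}.png",c["frame"])
D={}
for t in["stop_face","bracket","short_end","long_end","guard_hinge","guard_bar","pointer_tip","bearing"]:
    D[t]=pts(c,t);print(t,[(list(map(float,a)),b) for a,b in D[t]])
c["D"]=D;pickle.dump(c,open(f"w{k}.pkl","wb"))
E
python3 look.py 1
```

```text
3.1 [0.4712 0.1062 0.2534] [[0.961, -0.276, 0.002], [-0.276, -0.961, -0.002], [0.002, 0.001, -1.0]]
stop_face [([286.7, 163.6], 0.88)]
bracket [([306.4, 146.2], 0.93), ([508.4, 135.7], 0.57)]
short_end [([541.9, 101.4], 0.96), ([345.9, 131.9], 0.58)]
long_end [([329.5, 206.3], 0.94), ([546.6, 175.1], 0.75)]
guard_hinge []
guard_bar [([342.2, 26.9], 0.83)]
pointer_tip []
bearing [([418.7, 87.5], 0.79), ([307.1, 147.0], 0.45)]
```

View pics/w1.png

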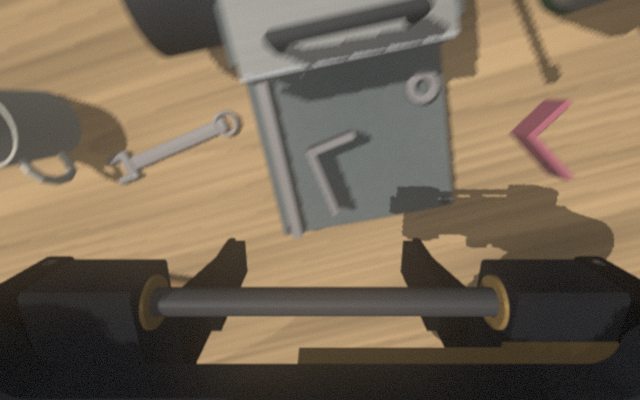

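The wrist view shows the grey bracket with its corner at about (312,152), the long leg to (338,212) and the short leg to (358,133). The stop bar is on the left, (255,85)–(292,235), and the handle at (345,25). Next is a second viewpoint.

Emit:
{"op": "apply_moves", "data": {"moves": [[[0.033, 0.02, -0.01], 0], [[0.033, 0.02, -0.01], 0], [[0.033, 0.02, -0.01], 0], [[0, 0, 0], 0]]}}

```text
time_s: 3.83
tcp_pos: [0.5511, 0.0254, 0.284]
ee_rot: [[0.962, -0.273, 0.004], [-0.273, -0.962, -0.001], [0.005, -0.0, -1.0]]
wrist_force: [0.7, 0.9, 0.2]
gripper_width: 1.001
gripper_force: 0.0
```

```bash
python3 look.py 2
```

```text
3.8833 [0.5488 0.0268 0.2828] [[0.962, -0.273, 0.001], [-0.273, -0.962, -0.0], [0.001, -0.0, -1.0]]
stop_face [([248.1, 229.1], 0.91)]
bracket [([266.4, 218.8], 0.87), ([442.1, 203.8], 0.84)]
short_end [([472.0, 176.4], 0.96), ([301.3, 205.6], 0.63), ([243.4, 13.5], 0.22)]
long_end [([287.3, 264.7], 0.76), ([478.9, 239.3], 0.76)]
guard_hinge [([243.5, 13.5], 0.72)]
guard_bar [([274.0, 162.0], 0.94)]
pointer_tip [([427.8, 157.9], 0.74), ([265.7, 221.2], 0.31)]
bearing [([359.3, 171.2], 0.79), ([287.7, 132.1], 0.69), ([44.3, 200.1], 0.53)]
```

Emit:
{"op": "apply_moves", "data": {"moves": [[[0.033, 0.01, -0.02], 0], [[0.033, 0.01, -0.02], 0], [[0.033, 0.01, -0.02], 0], [[0, 0, 0], 0]]}}

```text
time_s: 4.62
tcp_pos: [0.6391, -0.0304, 0.3453]
ee_rot: [[0.962, -0.274, 0.008], [-0.274, -0.962, -0.002], [0.008, -0.001, -1.0]]
wrist_force: [0.0, -0.0, 0.2]
gripper_width: 1.001
gripper_force: 0.0
```

```bash
python3 look.py 3
python3 - <<'E'
import cv2,numpy as np
cv2.imwrite("pics/w23.png",np.vstack([cv2.imread("pics/w2.png")[:290],cv2.imread("pics/w3.png")[:290]]))
E
```

```text
4.6667 [ 0.6365 -0.029   0.3433] [[0.962, -0.273, 0.003], [-0.273, -0.962, 0.0], [0.003, -0.001, -1.0]]
stop_face [([277.6, 192.2], 0.72), ([259.2, 265.1], 0.57), ([242.7, 273.4], 0.55)]
bracket [([259.0, 264.8], 0.76), ([332.3, 222.9], 0.72), ([241.7, 274.2], 0.43)]
short_end [([286.8, 254.1], 0.73), ([432.5, 227.2], 0.6)]
long_end []
guard_hinge [([237.0, 123.6], 0.71), ([258.9, 261.9], 0.47)]
guard_bar [([259.6, 238.5], 0.66)]
pointer_tip [([366.5, 254.0], 0.85), ([433.1, 156.2], 0.71)]
bearing [([335.3, 223.4], 0.57)]
```

View pics/w23.png

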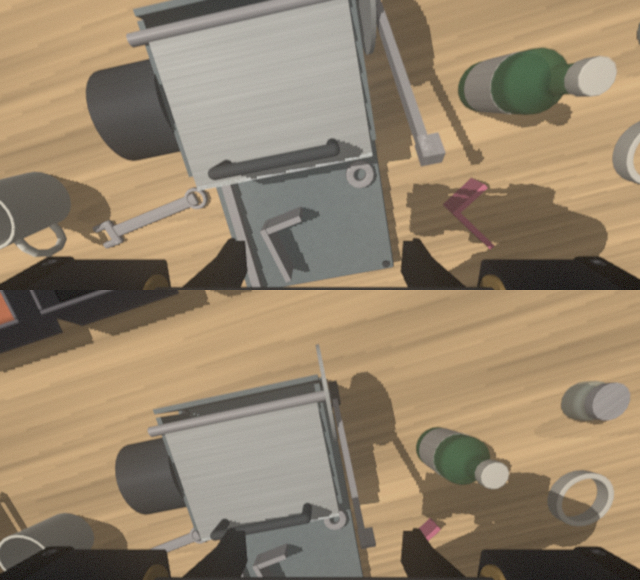

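Upper half (view 2): bracket corner (265,228), handle (273,160), pointer tip block (430,150). Lower half (view 3): hinge tube (240,410→row 120), handle (262,525→row 235), pointer tip (367,538→row 248). I'll fit all of these jointly.

```bash
cat > fit.py <<'E'
from h import *
import pickle
from scipy.optimize import least_squares
W=[pickle.load(open(f"w{i}.pkl","rb")) for i in(1,2,3)]
S=imaging.capture("side");T=imaging.capture("top")
V=W+[T,S]
O={"stop":[(286.7,163.6),(248.1,229.1),None,(260.1,231.9),(341.6,265.1)],
"hinge":[None,(243.5,13.5),(237,123.6),(296.7,144),(276.2,209.2)],
"bar":[(342.2,26.9),(274,162),(259.6,238.5),(286.7,191.1),(315.9,209.7)],
"tip":[None,(427.8,157.9),(366.5,254),(335.4,192.1),(325.2,167.4)],
"corner":[(306.4,146.2),(266.4,218.8),(259,264.8),(271.8,225.6),(342.2,255.5)],
"short":[(345.9,131.9),(301.3,205.6),(286.8,254.1),(289.5,226.5),(337.9,246.9)],
"long":[(329.5,206.3),(287.3,264.7),None,(270.5,256.6),(365.5,256)]}
for k,o in O.items():
    w=[(np.array(a),c) for a,c in zip(o[:3],V) if a]
    x,e=tri(w);y,e2=tri([(np.array(a),c) for a,c in zip(o,V) if a]);print(k,"wrist",np.round(x,4),np.round(e,1),"all",np.round(y,4),np.round(e2,1))
wt=[1,1,1,.5,.5]
wt=[1,1,1,1,1]
def Rz(a):return np.array([[np.cos(a),-np.sin(a),0],[np.sin(a),np.cos(a),0],[0,0,1]])
def model(p):
    x,y,a,hx,t,bx,by,ba,bz=p;m=np.array([x,y,0]);R=Rz(a);B=Rz(ba);b=np.array([bx,by,bz])
    h=np.array([hx,0,.118])
    return {"stop":m+R@[-.115,.085,.03],"hinge":m+R@h,"bar":m+R@(h+[-.13,0,.042]),"tip":m+R@(h+[-.18*np.cos(t),-.114,.18*np.sin(t)]),"corner":b,"short":b+B@[0,.055,0],"long":b+B@[.08,0,0]}
def res(p):
    M=model(p);return np.concatenate([w*(px(M[k],c)-a)/1.5 for k,o in O.items() for a,c,w in zip(o,V,wt) if a])
f=least_squares(res,[.6,.056,-.1,.14,.65,.5,.12,3.1,.03],loss="soft_l1")
print(np.round(f.x,4),"yaw",np.degrees(f.x[[2,7]]),np.round(np.sqrt(np.diag(np.linalg.inv(f.jac.T@f.jac))),4))
for k,v in model(f.x).items():print(k,np.round(v,4))
rr=f.fun.reshape(-1,2)*1.5;i=0
for k,o in O.items():
    n=sum(a is not None for a in o);print(k,np.round(rr[i:i+n],1).tolist());i+=n
np.save("fit.npy",f.x)
E
python3 fit.py
```

```text
stop wrist [0.4897 0.1545 0.0161] [1.5 1.3] all [0.4912 0.1531 0.027 ] [1.6 2.4 1.9 0.9]
hinge wrist [0.7235 0.0514 0.1209] [0.2 0.1] all [0.7213 0.05   0.1304] [0.7 2.1 0.7 0.6]
bar wrist [0.5932 0.0607 0.1616] [1.4 1.3 0.6] all [0.5915 0.0641 0.1578] [6.  4.3 1.6 3.4 0.8]
tip wrist [ 0.5781 -0.0543  0.2362] [0.8 0.5] all [ 0.5805 -0.0525  0.2389] [2.2 2.7 0.6 0.8]
corner wrist [0.5041 0.1199 0.0359] [1.4 0.7 1.2] all [0.5029 0.1203 0.0355] [1.9 1.5 0.9 1.  1.8]
short wrist [0.5071 0.0708 0.029 ] [1.3 1.3 1. ] all [0.5089 0.0717 0.0295] [1.2 1.8 2.  1.8 3.3]
long wrist [0.4215 0.1171 0.0198] [1.1 1. ] all [0.4255 0.1162 0.039 ] [1.4 4.7 3.6 1.3]
[ 0.6005  0.0598 -0.0685  0.1227  0.7116  0.5031  0.1233  3.2325  0.0303] yaw [ -3.92362715 185.20811656] [0.0019 0.0007 0.0082 0.002  0.0154 0.0014 0.0012 0.0193 0.0042]
stop [0.4916 0.1525 0.03  ]
hinge [0.7229 0.0514 0.118 ]
bar [0.5932 0.0603 0.16  ]
tip [ 0.5791 -0.053   0.2355]
corner [0.5031 0.1233 0.0303]
short [0.5081 0.0685 0.0303]
long [0.4234 0.116  0.0303]
stop [[-1.5, -0.5], [-0.1, 2.9], [1.2, -1.7], [0.7, -0.4]]
hinge [[0.8, 1.5], [1.0, 0.4], [0.4, 0.4], [-1.0, 3.5]]
bar [[1.7, 0.5], [-0.5, 0.2], [0.6, -1.2], [4.8, -1.1], [-1.1, -1.4]]
tip [[-1.9, -0.7], [-2.2, -1.2], [0.8, 0.8], [1.2, 0.5]]
corner [[-0.9, 1.2], [-1.4, 0.5], [-2.0, -1.3], [-0.2, 0.8], [-2.0, 2.2]]
short [[3.0, -1.2], [0.5, 0.2], [0.7, -1.5], [1.4, -1.5], [3.7, -1.1]]
long [[-0.4, 0.4], [0.3, 2.8], [2.8, -2.0], [0.9, 3.4]]
```

```bash
cat > lines.py <<'E'
from h import *
import pickle,sys
def lines(k,box,z,mn=18):
    c=pickle.load(open(f"w{k}.pkl","rb"));g=cv2.cvtColor(c["frame"],cv2.COLOR_BGR2GRAY)
    L=cv2.createLineSegmentDetector().detect(g)[0][:,0]
    for l in L:
        n=np.hypot(l[2]-l[0],l[3]-l[1]);m=(l[:2]+l[2:])/2
        if n>mn and box[0]<m[0]<box[1] and box[2]<m[1]<box[3]:
            a=atz(l[:2],c,z);b=atz(l[2:],c,z);ang=np.degrees(np.arctan2(*(b-a)[1::-1]))
            print(k,np.round(l).tolist(),np.round(a[:2],3),np.round(b[:2],3),"yaw",round((ang+45)%90-45,1))
if __name__=="__main__":
    lines(1,(230,470,70,240),.045);lines(2,(130,400,0,280),.07,25)
E
python3 lines.py
```

```text
1 [419.0, 70.0, 404.0, 82.0] [ 0.551 -0.019] [ 0.543 -0.001] yaw 24.0
1 [466.0, 235.0, 439.0, 233.0] [ 0.347 -0.04 ] [ 0.357 -0.008] yaw -18.4
1 [401.0, 236.0, 403.0, 216.0] [0.367 0.038] [0.393 0.031] yaw -16.0
1 [426.0, 104.0, 439.0, 89.0] [ 0.515 -0.02 ] [ 0.526 -0.036] yaw 34.7
1 [316.0, 154.0, 352.0, 139.0] [0.494 0.112] [0.499 0.068] yaw 6.4
1 [404.0, 213.0, 305.0, 232.0] [0.396 0.029] [0.405 0.152] yaw -4.0
1 [472.0, 76.0, 453.0, 78.0] [ 0.53  -0.073] [ 0.533 -0.053] yaw -8.7
1 [448.0, 89.0, 453.0, 149.0] [ 0.523 -0.046] [ 0.457 -0.04 ] yaw -4.6
1 [302.0, 235.0, 266.0, 81.0] [0.401 0.158] [0.585 0.143] yaw -4.6
1 [352.0, 131.0, 305.0, 151.0] [0.508 0.066] [0.501 0.123] yaw 7.0
1 [398.0, 186.0, 438.0, 187.0] [0.432 0.029] [ 0.418 -0.017] yaw -17.2
1 [435.0, 70.0, 414.0, 75.0] [ 0.546 -0.035] [ 0.548 -0.013] yaw -3.9
1 [339.0, 210.0, 316.0, 157.0] [0.421 0.105] [0.491 0.113] yaw 6.7
1 [369.0, 141.0, 336.0, 155.0] [0.492 0.05 ] [0.487 0.091] yaw 6.8
1 [405.0, 81.0, 305.0, 102.0] [ 0.545 -0.002] [0.553 0.108] yaw -4.3
1 [273.0, 84.0, 307.0, 227.0] [0.58  0.136] [0.41  0.149] yaw -
[... 2513 characters left out ...]
.619 -0.044] yaw -2.1
2 [391.0, 259.0, 377.0, 166.0] [ 0.418 -0.028] [ 0.544 -0.038] yaw -4.6
2 [357.0, 43.0, 362.0, 71.0] [ 0.678 -0.048] [ 0.65  -0.047] yaw -2.3
2 [129.0, 230.0, 187.0, 206.0] [0.549 0.281] [0.558 0.199] yaw 6.4
2 [358.0, 1.0, 366.0, 53.0] [ 0.717 -0.059] [ 0.666 -0.055] yaw -4.5
2 [129.0, 41.0, 314.0, -1.0] [0.746 0.186] [ 0.731 -0.015] yaw -4.5
2 [260.0, 233.0, 285.0, 282.0] [0.5   0.124] [0.424 0.115] yaw 6.7
2 [132.0, 8.0, 169.0, 0.0] [0.774 0.168] [0.77  0.128] yaw -5.5
2 [221.0, 188.0, 235.0, 233.0] [0.568 0.15 ] [0.508 0.154] yaw -4.5
2 [265.0, 220.0, 300.0, 206.0] [0.514 0.112] [0.52  0.065] yaw 6.8
2 [138.0, 213.0, 183.0, 195.0] [0.566 0.261] [0.572 0.198] yaw 5.5
```

Emit:
{"op": "apply_moves", "data": {"moves": [[[0, 0, 0.02], -5.66], [[0, 0, 0.02], -5.66], [[0, 0, 0.02], -5.66], [[0, 0, 0.02], -5.66]], "hand": 0.034}}

```text
time_s: 5.5
tcp_pos: [0.6339, -0.028, 0.2619]
ee_rot: [[0.992, 0.125, 0.0], [0.125, -0.992, 0.0], [0.0, -0.0, -1.0]]
wrist_force: [-0.4, 0.1, -0.0]
gripper_width: 0.785
gripper_force: 0.0
```

Emit:
{"op": "apply_moves", "data": {"moves": [[[-0.03, -0.028, 0], 0], [[-0.03, -0.028, 0], 0], [[-0.03, -0.028, 0], 0], [[-0.03, -0.028, 0], 0], [[-0.03, -0.028, 0], 0]]}}

```text
time_s: 5.92
tcp_pos: [0.4667, 0.0934, 0.2624]
ee_rot: [[0.993, 0.12, 0.0], [0.12, -0.993, -0.0], [0.0, 0.0, -1.0]]
wrist_force: [0.8, 2.1, -0.4]
gripper_width: 0.433
gripper_force: 0.0
```

Emit:
{"op": "apply_moves", "data": {"moves": [[[0, -0.022, 0.03], 0], [[0, 0, 0.03], 0], [[0, 0, 0.03], 0], [[0, 0, 0], 0]]}}

```text
time_s: 6.25
tcp_pos: [0.4615, 0.1134, 0.1677]
ee_rot: [[0.993, 0.12, -0.01], [0.12, -0.993, -0.004], [-0.011, 0.003, -1.0]]
wrist_force: [-0.4, -0.7, -1.0]
gripper_width: 0.391
gripper_force: 0.0
```

```bash
python3 look.py 4; python3 -c "
from lines import *
lines(4,(200,460,60,330),.07,40)"
```

```text
6.3 [0.4638 0.1139 0.1706] [[0.993, 0.121, -0.006], [0.121, -0.993, -0.003], [-0.006, 0.003, -1.0]]
stop_face [([284.7, 154.6], 0.55)]
bracket [([538.5, 219.3], 0.94), ([320.1, 144.2], 0.84)]
short_end [([586.6, 197.2], 0.98), ([374.7, 145.7], 0.64), ([472.9, 131.6], 0.37)]
long_end [([554.0, 279.7], 0.62)]
guard_hinge []
guard_bar [([471.5, 8.9], 0.81)]
pointer_tip []
bearing [([474.9, 130.4], 0.95)]
4 [293.0, 241.0, 292.0, 288.0] [0.423 0.135] [0.374 0.132] yaw 3.7
4 [408.0, 326.0, 405.0, 277.0] [0.345 0.015] [0.399 0.029] yaw 14.7
4 [361.0, 316.0, 287.0, 316.0] [0.351 0.063] [0.343 0.134] yaw 6.7
4 [161.0, 259.0, 251.0, 259.0] [0.39  0.252] [0.4   0.172] yaw 6.9
4 [292.0, 286.0, 354.0, 286.0] [0.376 0.132] [0.383 0.074] yaw 6.7
4 [267.0, 246.0, 300.0, 46.0] [0.415 0.157] [0.58  0.144] yaw -4.5
4 [347.0, 257.0, 295.0, 248.0] [0.413 0.086] [0.416 0.132] yaw -3.8
4 [327.0, 162.0, 382.0, 162.0] [0.496 0.114] [0.502 0.07 ] yaw 6.6
4 [325.0, 233.0, 325.0, 156.0] [0.433 0.108] [0.501 0.116] yaw 7.1
4 [285.0, 42.0, 256.0, 238.0] [0.581 0.155] [0.421 0.168] yaw -4.4
4 [242.0, 279.0, 239.0, 319.0] [0.378 0.178] [0.333 0.179] yaw -1.0
4 [245.0, 236.0, 273.0, 32.0] [0.422 0.177] [0.586 0.165] yaw -4.4
4 [355.0, 287.0, 353.0, 243.0] [0.382 0.073] [0.427 0.082] yaw 10.7
4 [382.0, 153.0, 317.0, 152.0] [0.509 0.071] [0.503 0.123] yaw 6.8
4 [397.0, 259.0, 487.0, 259.0] [0.416 0.04 ] [ 0.426 -0.041] yaw 7.0
4 [317.0, 154.0, 317.0, 233.0] [0.501 0.123] [0.432 0.115] yaw 6.4
4 [318.0, 145.0, 376.0, 145.0] [0.509 0.123] [0.514 0.077] yaw 6.8
4 [207.0, 239.0, 253.0, 244.0] [0.415 0.211] [0.415 0.17 ] yaw 0.3
```

View pics/w4.png

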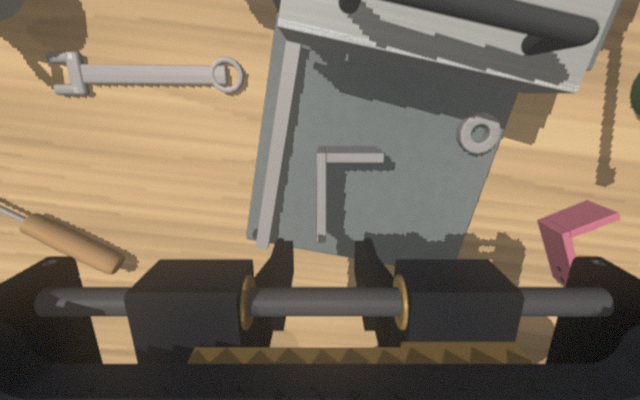

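The leg is vertical at columns 317–325 (rows 152–240), right between the fingers. I'll descend with a 2 mm correction and grip.

Emit:
{"op": "apply_moves", "data": {"moves": [[[0.002, -0.002, 0.035], 0], [[0, 0, 0.035], 0], [[0, 0, 0.035], 0], [[0, 0, 0.022], 0], [[0, 0, 0], 0]]}}

```text
time_s: 7.12
tcp_pos: [0.4646, 0.1151, 0.0417]
ee_rot: [[0.993, 0.119, -0.008], [0.119, -0.993, -0.005], [-0.009, 0.004, -1.0]]
wrist_force: [0.4, 0.4, 0.9]
gripper_width: 0.391
gripper_force: 0.0
```

Emit:
{"op": "apply_moves", "data": {"moves": [[[0, 0, 0], 0], [[0, 0, 0], 0], [[0, 0, 0], 0], [[0, 0, 0], 0], [[0, 0, 0], 0]], "hand": 0.0}}

```text
time_s: 7.53
tcp_pos: [0.4683, 0.1172, 0.047]
ee_rot: [[0.993, 0.12, 0.002], [0.12, -0.993, 0.001], [0.003, -0.001, -1.0]]
wrist_force: [1.5, -3.1, 2.8]
gripper_width: 0.1
gripper_force: 2.2
```

Emit:
{"op": "apply_moves", "data": {"moves": [[[0, 0, 0], 0], [[0, 0, 0], 0]]}}

```text
time_s: 7.7
tcp_pos: [0.4683, 0.1172, 0.0469]
ee_rot: [[0.993, 0.121, 0.002], [0.121, -0.993, 0.001], [0.002, -0.001, -1.0]]
wrist_force: [-1.2, -0.4, 7.2]
gripper_width: 0.088
gripper_force: 30.0
```

Emit:
{"op": "apply_moves", "data": {"moves": [[[0, 0, -0.008], 0], [[-0.01, 0.02, 0], 0], [[0, 0, 0], -7.16], [[0, 0, 0], -7.16], [[0, 0, 0], -7.16]]}}

```text
time_s: 8.12
tcp_pos: [0.4592, 0.0953, 0.0535]
ee_rot: [[0.877, 0.48, -0.001], [0.48, -0.877, -0.0], [-0.001, -0.0, -1.0]]
wrist_force: [0.2, 0.3, -3.9]
gripper_width: 0.09
gripper_force: 30.0
```

Emit:
{"op": "apply_moves", "data": {"moves": [[[0, 0, 0], -7.16], [[0, 0, 0], -7.16], [[0, 0, 0], -7.16], [[0, 0, 0], -7.16], [[0, 0, 0], -7.16]]}}

```text
time_s: 8.53
tcp_pos: [0.4592, 0.0956, 0.0534]
ee_rot: [[0.431, 0.903, -0.001], [0.903, -0.431, -0.0], [-0.001, -0.001, -1.0]]
wrist_force: [0.4, 0.1, -3.8]
gripper_width: 0.091
gripper_force: 30.0
```

Emit:
{"op": "apply_moves", "data": {"moves": [[[0, 0, 0], -7.16], [[0, 0, 0], -7.16], [[0, 0, 0], -7.16], [[0, 0, 0], 0], [[0, 0, 0], 0]]}}

```text
time_s: 8.95
tcp_pos: [0.4595, 0.0957, 0.0535]
ee_rot: [[0.079, 0.997, -0.001], [0.997, -0.079, -0.0], [-0.0, -0.001, -1.0]]
wrist_force: [-0.7, -0.8, -3.1]
gripper_width: 0.087
gripper_force: 30.0
```

```bash
python3 look.py 5|head -4; python3 -c "
from lines import *
lines(5,(100,560,60,330),.07,25)"
```

```text
9.0 [0.4596 0.0957 0.0535] [[0.079, 0.997, -0.001], [0.997, -0.079, -0.0], [-0.0, -0.001, -1.0]]
stop_face [([371.7, 141.9], 0.85)]
bracket [([314.7, 188.0], 0.93)]
short_end [([412.8, 190.5], 0.74)]
5 [291.0, 276.0, 290.0, 327.0] [0.444 0.094] [0.439 0.062] yaw -7.6
5 [332.0, 287.0, 331.0, 214.0] [0.464 0.085] [0.467 0.125] yaw -3.9
5 [182.0, 287.0, 203.0, 258.0] [0.386 0.091] [0.401 0.107] yaw -42.2
5 [316.0, 193.0, 315.0, 287.0] [0.46  0.137] [0.455 0.086] yaw -5.3
5 [84.0, 286.0, 172.0, 286.0] [0.336 0.096] [0.381 0.092] yaw -4.6
5 [203.0, 259.0, 294.0, 259.0] [0.4   0.107] [0.446 0.103] yaw -4.5
5 [207.0, 144.0, 549.0, 144.0] [0.413 0.164] [0.567 0.151] yaw -4.5
5 [444.0, 259.0, 467.0, 289.0] [0.522 0.097] [0.534 0.078] yaw 33.5
5 [333.0, 227.0, 429.0, 227.0] [0.467 0.119] [0.514 0.115] yaw -4.2
5 [294.0, 316.0, 295.0, 288.0] [0.442 0.069] [0.445 0.086] yaw -7.3
5 [353.0, 259.0, 444.0, 259.0] [0.476 0.101] [0.522 0.097] yaw -4.5
5 [552.0, 121.0, 199.0, 121.0] [0.567 0.162] [0.412 0.174] yaw -4.5
5 [218.0, 256.0, 208.0, 171.0] [0.408 0.108] [0.411 0.151] yaw -4.5
5 [356.0, 327.0,
[... 361 characters left out ...]
.15 ] [0.53 0.15] yaw 0.0
5 [414.0, 151.0, 368.0, 155.0] [0.507 0.153] [0.485 0.153] yaw -0.1
5 [539.0, 202.0, 514.0, 205.0] [0.566 0.124] [0.554 0.124] yaw 0.5
5 [432.0, 212.0, 336.0, 212.0] [0.515 0.123] [0.469 0.127] yaw -4.5
5 [267.0, 151.0, 221.0, 155.0] [0.44  0.158] [0.418 0.158] yaw -0.1
5 [317.0, 151.0, 271.0, 155.0] [0.462 0.157] [0.441 0.157] yaw -0.1
5 [463.0, 151.0, 417.0, 155.0] [0.529 0.151] [0.508 0.151] yaw 0.1
5 [365.0, 151.0, 319.0, 155.0] [0.484 0.155] [0.463 0.155] yaw -0.1
5 [574.0, 96.0, 533.0, 96.0] [0.575 0.171] [0.557 0.173] yaw -5.0
5 [177.0, 316.0, 93.0, 316.0] [0.38  0.074] [0.335 0.077] yaw -4.5
5 [469.0, 309.0, 464.0, 339.0] [0.536 0.066] [0.535 0.047] yaw -4.0
```

View pics/w5.png

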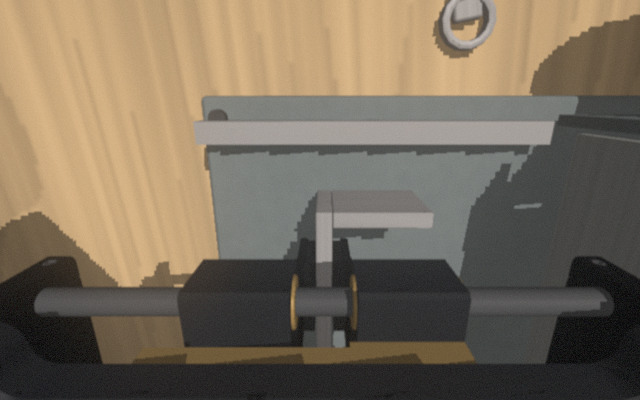

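The bracket now stands parallel to the bar: outer edge at row 192, bar face edge at row 144, about 17 mm of gap. I'll advance, lower and press gently.

Emit:
{"op": "apply_moves", "data": {"moves": [[[0.012, 0, 0], 0], [[0, 0, 0.003], 0], [[0, 0, 0.003], 0], [[0, 0, 0], 0]]}}

```text
time_s: 9.73
tcp_pos: [0.4608, 0.1081, 0.0471]
ee_rot: [[0.075, 0.997, -0.0], [0.997, -0.075, -0.0], [-0.0, -0.0, -1.0]]
wrist_force: [0.7, -0.3, -4.0]
gripper_width: 0.089
gripper_force: 30.0
```

Emit:
{"op": "apply_moves", "data": {"moves": [[[0.001, 0, 0], 0], [[0.001, 0, 0], 0], [[0.001, 0, 0], 0], [[0, 0, 0], 0]]}}

```text
time_s: 10.07
tcp_pos: [0.4612, 0.1109, 0.0476]
ee_rot: [[0.076, 0.997, 0.0], [0.997, -0.076, 0.0], [0.0, 0.0, -1.0]]
wrist_force: [-0.2, 0.1, -2.5]
gripper_width: 0.086
gripper_force: 30.0
```

Emit:
{"op": "apply_moves", "data": {"moves": [[[0.001, 0, 0], 0], [[0, 0, 0], 0]]}}

```text
time_s: 10.23
tcp_pos: [0.4613, 0.1119, 0.0476]
ee_rot: [[0.076, 0.997, 0.0], [0.997, -0.076, 0.0], [0.0, 0.0, -1.0]]
wrist_force: [-0.2, -0.1, -2.7]
gripper_width: 0.09
gripper_force: 30.0
```

Emit:
{"op": "apply_moves", "data": {"moves": [[[0.001, 0, 0.0005], 0], [[0, 0, 0], 0]]}}

```text
time_s: 10.4
tcp_pos: [0.4613, 0.1129, 0.047]
ee_rot: [[0.076, 0.997, 0.0], [0.997, -0.076, 0.0], [0.0, 0.0, -1.0]]
wrist_force: [0.6, -0.0, -3.0]
gripper_width: 0.09
gripper_force: 30.0
```

Emit:
{"op": "apply_moves", "data": {"moves": [[[0.001, 0, 0.0005], 0], [[0, 0, 0], 0]]}}

```text
time_s: 10.57
tcp_pos: [0.4614, 0.1134, 0.047]
ee_rot: [[0.076, 0.997, -0.0], [0.997, -0.076, -0.001], [-0.001, -0.0, -1.0]]
wrist_force: [-1.6, -3.0, 2.6]
gripper_width: 0.093
gripper_force: 30.0
```

Emit:
{"op": "apply_moves", "data": {"moves": [[[0.001, 0, 0], 0], [[0, 0, 0], 0]]}}

```text
time_s: 10.73
tcp_pos: [0.4615, 0.1146, 0.0469]
ee_rot: [[0.076, 0.997, 0.0], [0.997, -0.076, -0.0], [-0.0, 0.0, -1.0]]
wrist_force: [-1.6, -2.7, 3.2]
gripper_width: 0.087
gripper_force: 30.0
```

Emit:
{"op": "apply_moves", "data": {"moves": [[[0.001, 0, 0], 0], [[0, 0, 0], 0]]}}

```text
time_s: 10.9
tcp_pos: [0.4616, 0.1156, 0.0469]
ee_rot: [[0.076, 0.997, 0.0], [0.997, -0.076, -0.0], [-0.0, 0.0, -1.0]]
wrist_force: [-0.7, -4.3, 5.3]
gripper_width: 0.089
gripper_force: 30.0
```

Emit:
{"op": "apply_moves", "data": {"moves": [[[0.001, 0, 0], 0], [[0, 0, 0], 0]]}}

```text
time_s: 11.07
tcp_pos: [0.4617, 0.1166, 0.0469]
ee_rot: [[0.076, 0.997, 0.0], [0.997, -0.076, -0.0], [-0.0, 0.0, -1.0]]
wrist_force: [-0.7, -4.1, 5.8]
gripper_width: 0.089
gripper_force: 30.0
```

Emit:
{"op": "apply_moves", "data": {"moves": [[[0.001, 0, 0], 0], [[0, 0, 0], 0]]}}

```text
time_s: 11.23
tcp_pos: [0.4617, 0.1176, 0.0469]
ee_rot: [[0.076, 0.997, 0.0], [0.997, -0.076, -0.0], [-0.0, 0.0, -1.0]]
wrist_force: [-1.1, -4.3, 6.3]
gripper_width: 0.087
gripper_force: 30.0
```

```bash
python3 look.py 6|head -1; python3 -c "
from lines import *
lines(6,(200,500,110,240),.07,60)"
```

```text
11.2833 [0.4617 0.1176 0.0469] [[0.076, 0.997, 0.0], [0.997, -0.076, -0.0], [-0.0, 0.0, -1.0]]
6 [207.0, 132.0, 528.0, 133.0] [0.418 0.191] [0.555 0.18 ] yaw -4.4
6 [204.0, 187.0, 547.0, 187.0] [0.413 0.167] [0.566 0.155] yaw -4.5
6 [333.0, 228.0, 431.0, 227.0] [0.469 0.143] [0.515 0.14 ] yaw -3.8
6 [577.0, 138.0, 369.0, 138.0] [0.576 0.177] [0.487 0.183] yaw -4.3
6 [549.0, 166.0, 194.0, 164.0] [0.566 0.165] [0.41  0.178] yaw -4.6
6 [432.0, 212.0, 336.0, 212.0] [0.515 0.147] [0.471 0.151] yaw -4.3
6 [368.0, 137.0, 208.0, 137.0] [0.487 0.184] [0.419 0.189] yaw -4.5
```

Emit:
{"op": "apply_moves", "data": {"moves": [[[0.001, 0, 0], 0], [[0.001, 0, 0], 0], [[0.001, 0, 0], 0], [[0, 0, 0], 0]]}}

```text
time_s: 12.02
tcp_pos: [0.462, 0.1206, 0.0469]
ee_rot: [[0.076, 0.997, 0.0], [0.997, -0.076, -0.0], [-0.0, 0.0, -1.0]]
wrist_force: [-1.7, -4.0, 6.2]
gripper_width: 0.09
gripper_force: 30.0
```

Emit:
{"op": "apply_moves", "data": {"moves": [[[0.001, 0, 0], 0], [[0, 0, 0], 0]]}}

```text
time_s: 12.18
tcp_pos: [0.4621, 0.1216, 0.0469]
ee_rot: [[0.076, 0.997, 0.0], [0.997, -0.076, -0.0], [-0.0, 0.0, -1.0]]
wrist_force: [-1.2, -3.8, 5.7]
gripper_width: 0.091
gripper_force: 30.0
```

Emit:
{"op": "apply_moves", "data": {"moves": [[[0.001, 0, 0], 0], [[0, 0, 0], 0]]}}

```text
time_s: 12.35
tcp_pos: [0.462, 0.1223, 0.0469]
ee_rot: [[0.076, 0.997, -0.0], [0.997, -0.076, -0.001], [-0.001, -0.0, -1.0]]
wrist_force: [0.4, -5.4, 6.0]
gripper_width: 0.09
gripper_force: 30.0
```

Emit:
{"op": "apply_moves", "data": {"moves": [[[0.001, 0, 0], 0], [[0, 0, 0], 0]]}}

```text
time_s: 12.52
tcp_pos: [0.4619, 0.1224, 0.047]
ee_rot: [[0.076, 0.997, -0.001], [0.997, -0.076, -0.002], [-0.002, -0.001, -1.0]]
wrist_force: [1.2, -9.5, 6.2]
gripper_width: 0.09
gripper_force: 30.0
```

Emit:
{"op": "apply_moves", "data": {"moves": [[[0.001, 0, 0], 0], [[0, 0, 0], 0]]}}

```text
time_s: 12.68
tcp_pos: [0.4619, 0.1225, 0.047]
ee_rot: [[0.076, 0.997, -0.002], [0.997, -0.076, -0.004], [-0.004, -0.001, -1.0]]
wrist_force: [1.8, -12.7, 7.6]
gripper_width: 0.094
gripper_force: 30.0
```

Emit:
{"op": "apply_moves", "data": {"moves": [[[0, 0, 0], 0], [[0, 0, 0], 0], [[0, 0, 0], 0], [[0, 0, 0], 0]], "hand": 0.03}}

```text
time_s: 13.02
tcp_pos: [0.4626, 0.1255, 0.0465]
ee_rot: [[0.075, 0.997, 0.001], [0.997, -0.075, 0.001], [0.001, 0.001, -1.0]]
wrist_force: [0.3, -1.0, -0.1]
gripper_width: 0.295
gripper_force: 0.0
```

Emit:
{"op": "apply_moves", "data": {"moves": [[[0, 0, -0.02], 0], [[0, 0, -0.03], 0], [[0, 0, -0.03], 0], [[0, 0, -0.03], 0], [[0, 0, 0], 0]]}}

```text
time_s: 13.43
tcp_pos: [0.466, 0.1272, 0.1625]
ee_rot: [[0.074, 0.997, 0.012], [0.997, -0.074, 0.006], [0.007, 0.011, -1.0]]
wrist_force: [0.6, 0.1, 0.1]
gripper_width: 0.341
gripper_force: 0.0
```

```bash
python3 look.py 7; python3 -c "
from lines import *
lines(7,(150,500,100,300),.07,35)"
```

```text
13.4833 [0.4643 0.1265 0.1598] [[0.075, 0.997, 0.007], [0.997, -0.075, 0.005], [0.005, 0.007, -1.0]]
stop_face [([348.4, 160.7], 0.61), ([372.0, 164.0], 0.37)]
bracket [([313.5, 163.1], 0.61)]
short_end [([371.9, 163.3], 0.7), ([315.5, 162.3], 0.61)]
long_end []
guard_hinge []
guard_bar []
pointer_tip []
bearing []
7 [494.0, 174.0, 480.0, 257.0] [0.609 0.142] [0.602 0.067] yaw -4.7
7 [479.0, 258.0, 508.0, 287.0] [0.602 0.067] [0.631 0.035] yaw 42.3
7 [167.0, 259.0, 253.0, 259.0] [0.327 0.088] [0.403 0.082] yaw -4.7
7 [136.0, 290.0, 167.0, 258.0] [0.293 0.059] [0.328 0.088] yaw 39.9
7 [351.0, 287.0, 350.0, 241.0] [0.487 0.046] [0.489 0.092] yaw -1.5
7 [313.0, 167.0, 313.0, 247.0] [0.462 0.159] [0.456 0.089] yaw -4.7
7 [248.0, 132.0, 448.0, 132.0] [0.414 0.191] [0.57  0.179] yaw -4.4
7 [241.0, 164.0, 452.0, 165.0] [0.404 0.166] [0.574 0.153] yaw -4.5
7 [322.0, 257.0, 322.0, 173.0] [0.463 0.079] [0.469 0.154] yaw -4.8
7 [323.0, 180.0, 379.0, 180.0] [0.469 0.148] [0.515 0.145] yaw -4.1
7 [297.0, 241.0, 296.0, 286.0] [0.442 0.096] [0.438 0.052] yaw -6.1
7 [391.0, 259.0, 478.0, 259.0] [0.524 0.072] [0.601 0.066] yaw -4.4
7 [403.0, 169.0, 323.0, 171.0] [0.535 0.152] [0.47  0.155] yaw -2.8
7 [453.0, 152.0, 242.0, 150.0] [0.575 0.163] [0.407 0.177] yaw -4.6
7 [469.0, 135.0, 248.0, 135.0] [0.587 0.175] [0.414 0.188] yaw -4.4
7 [488.0, 242.0, 500.0, 178.0] [0.609 0.081] [0.614 0.139] yaw -5.0
7 [246.0, 172.0, 252.0, 256.0] [0.408 0.159] [0.402 0.085] yaw -4.4
7 [462.0, 132.0, 508.0, 133.0] [0.581 0.178] [0.617 0.175] yaw -4.9
```

View pics/w7.png

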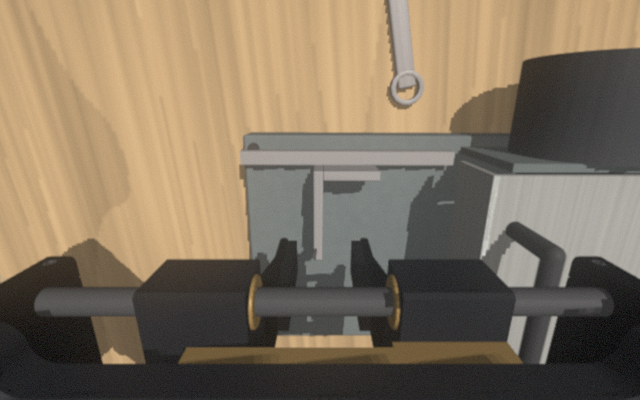

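The short leg lies along the bar: bar inner edge at row 164, bracket top outer edge at row 170, which project to the same plane within 0.5 mm. The long leg at columns 313–322 is square to it. Next I'll measure the pointer and handle from two places.

Emit:
{"op": "apply_moves", "data": {"moves": [[[0, 0, -0.04], 0], [[0, 0, -0.04], 0], [[-0.024, 0.021, -0.017], 0], [[-0.024, 0.021, -0.017], 0], [[-0.024, 0.021, -0.017], 0]], "hand": 0.045}}

```text
time_s: 14.3
tcp_pos: [0.52, 0.0477, 0.2887]
ee_rot: [[0.074, 0.997, 0.001], [0.997, -0.074, 0.0], [0.0, 0.001, -1.0]]
wrist_force: [0.7, 1.8, -0.1]
gripper_width: 0.51
gripper_force: 0.0
```

Emit:
{"op": "apply_moves", "data": {"moves": [[[-0.024, 0.021, -0.017], 0], [[-0.024, 0.021, -0.017], 0], [[-0.024, 0.021, -0.017], 0], [[-0.024, 0.021, -0.017], 0], [[0, 0, 0], 0]]}}

```text
time_s: 14.72
tcp_pos: [0.5996, -0.0578, 0.3573]
ee_rot: [[0.08, 0.997, 0.005], [0.997, -0.08, -0.002], [-0.002, 0.005, -1.0]]
wrist_force: [0.5, -0.2, 1.1]
gripper_width: 0.517
gripper_force: 0.0
```

Emit:
{"op": "apply_moves", "data": {"moves": [[[0, 0, 0], 0], [[0, 0, 0], 0]]}}

```text
time_s: 14.88
tcp_pos: [0.5955, -0.0536, 0.3541]
ee_rot: [[0.076, 0.997, -0.003], [0.997, -0.076, 0.0], [0.0, -0.003, -1.0]]
wrist_force: [-0.3, 0.2, 0.5]
gripper_width: 0.519
gripper_force: 0.0
```

```bash
python3 look.py 8
```

```text
14.9333 [ 0.5953 -0.0533  0.3542] [[0.075, 0.997, -0.003], [0.997, -0.075, 0.0], [-0.0, -0.003, -1.0]]
stop_face [([235.2, 5.6], 0.59)]
bracket [([241.1, 199.9], 0.83), ([211.3, 7.4], 0.57)]
short_end [([251.8, 6.5], 0.96), ([263.3, 224.6], 0.92)]
long_end [([217.9, 71.7], 0.75), ([204.4, 228.9], 0.55)]
guard_hinge [([428.7, 73.0], 0.78), ([308.3, 195.4], 0.21)]
guard_bar [([314.1, 69.5], 0.94)]
pointer_tip [([307.2, 195.0], 0.9)]
bearing [([279.1, 135.7], 0.79)]
```

Emit:
{"op": "apply_moves", "data": {"moves": [[[0, 0.035, 0], 0], [[0, 0.035, 0], 0], [[0, 0.035, 0], 0], [[0, 0, 0], 0], [[0, 0, 0], 0]]}}

```text
time_s: 15.75
tcp_pos: [0.702, -0.0616, 0.3514]
ee_rot: [[0.076, 0.997, -0.006], [0.997, -0.076, -0.0], [-0.001, -0.006, -1.0]]
wrist_force: [-1.1, -0.4, -1.6]
gripper_width: 0.517
gripper_force: 0.0
```

```bash
python3 look.py 9
python3 - <<'E'
import cv2,numpy as np
cv2.imwrite("pics/w89.png",np.vstack([cv2.imread("pics/w8.png")[:290],cv2.imread("pics/w9.png")[:290]]))
E
```

```text
15.8 [ 0.7011 -0.0618  0.3536] [[0.076, 0.997, -0.003], [0.997, -0.076, -0.0], [-0.001, -0.003, -1.0]]
stop_face [([152.4, 5.5], 0.84)]
bracket [([132.7, 6.3], 0.69), ([177.8, 203.7], 0.56)]
short_end [([198.2, 223.3], 0.97), ([175.2, 10.0], 0.57)]
long_end [([137.5, 67.5], 0.82), ([143.1, 228.7], 0.81)]
guard_hinge [([336.5, 73.5], 0.76)]
guard_bar [([209.1, 70.2], 0.78)]
pointer_tip [([192.0, 196.8], 0.95)]
bearing [([209.9, 135.7], 0.7)]
```

View pics/w89.png

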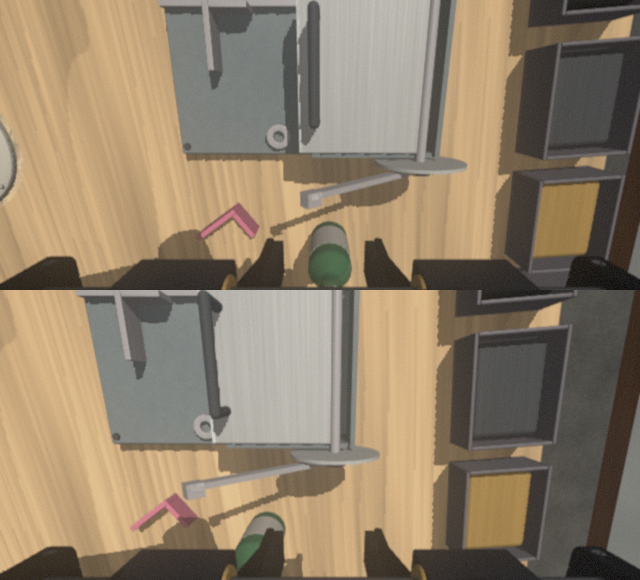

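Both views show the pointer tip block at (307,195) and (192,197), the handle at (314,65) and (207,70), and the hinge tube at columns 430 and 337. Refitting with these.

```bash
cat > fit2.py <<'E'
from h import *
import pickle
from scipy.optimize import least_squares
W={i:pickle.load(open(f"w{i}.pkl","rb")) for i in(1,2,3,8,9)}
O={"hinge":{2:(243.5,13.5),3:(237,123.6),8:(428.7,73),9:(336.5,73.5)},
"bar":{1:(342.2,26.9),2:(274,162),3:(259.6,238.5),8:(314.1,69.5),9:(209.1,70.2)},
"tip":{2:(427.8,157.9),3:(366.5,254),8:(307.2,195),9:(192,196.8)}}
X={}
for k,o in O.items():
    X[k],e=tri([(np.array(a),W[i]) for i,a in o.items()]);print(k,np.round(X[k],4),np.round(e,1))
    x,e=tri([(np.array(o[i]),W[i]) for i in(8,9)]);print("  8,9",np.round(x,4),np.round(e,1))
a=np.radians(-4.45);R=np.array([[np.cos(a),-np.sin(a),0],[np.sin(a),np.cos(a),0],[0,0,1]])
d=R.T@(X["tip"]-X["hinge"]);print("tip-hinge",d,"ang",np.arctan2(d[2],-d[0]),np.hypot(d[0],d[2]))
print("bar-hinge",R.T@(X["bar"]-X["hinge"]))
def M(p):
    h=p[:3]
    return {"hinge":h,"bar":h+R@[-.13,0,.042],"tip":h+R@[-.18*np.cos(p[3]),-.114,.18*np.sin(p[3])]}
f=least_squares(lambda p:np.concatenate([(px(M(p)[k],W[i])-b) for k,o in O.items() for i,b in o.items()]),[.722,.051,.118,.7],loss="soft_l1")
print(np.round(f.x,4),np.round(np.sqrt(np.diag(np.linalg.inv(f.jac.T@f.jac))),4),{k:np.round(v,4) for k,v in M(f.x).items()});print(np.round(f.fun.reshape(-1,2),1).tolist())
# pointer line angle check: direction of pointer edges
for i in(8,9):
    g=cv2.cvtColor(W[i]["frame"],cv2.COLOR_BGR2GRAY)
    for l in cv2.createLineSegmentDetector().detect(g)[0][:,0]:
        m=(l[:2]+l[2:])/2
        if np.hypot(*(l[2:]-l[:2]))>30 and 170<m[1]<202 and 180<m[0]<420: 
            # intersect rays with pointer plane y_m=-0.114
            n=R@[0,1,0];p0=f.x[:3]+R@[0,-.114,0]
            P=[R.T@(e+dd*(n@(p0-e))/(n@dd)-f.x[:3]) for e,dd in(ray(l[:2],W[i]),ray(l[2:],W[i]))]
            q=P[1]-P[0];print(i,np.round(l),np.round(P,4).tolist(),"ang",-q[2]/q[0] and np.arctan(-q[2]/q[0]))
E
python3 fit2.py
```

```text
hinge [0.7234 0.0492 0.1256] [2.3 1.  0.8 2. ]
  8,9 [0.725  0.0482 0.1197] [0.4 0.4]
bar [0.5938 0.0597 0.1621] [2.9 0.4 1.2 1.4 1.9]
  8,9 [0.5949 0.0582 0.1645] [0.5 0.5]
tip [ 0.5802 -0.0539  0.2359] [2.7 2.8 1.8 3.5]
  8,9 [ 0.5809 -0.0549  0.2302] [0.6 0.6]
tip-hinge [-0.13477036 -0.11383239  0.11026751] ang 0.6857332994224149 0.17413205923089906
bar-hinge [-0.13004794  0.00044728  0.03647292]
[0.7236 0.0499 0.1197 0.7197] [0.0004 0.0005 0.0012 0.0109] {'hinge': array([0.7236, 0.0499, 0.1197]), 'bar': array([0.594 , 0.06  , 0.1617]), 'tip': array([ 0.5798, -0.0533,  0.2383])}
[[1.7, -0.4], [1.6, -0.5], [-1.2, -1.1], [-1.3, -1.8], [2.1, -1.4], [-0.7, -0.4], [0.4, -1.3], [-1.0, -1.1], [-0.3, -2.0], [-0.4, -1.2], [-1.7, -0.6], [-1.8, 1.6], [-5.2, 0.4]]
8 [388. 170. 428. 174.] [[-0.0389, -0.114, 0.0039], [0.0047, -0.114, 0.0239]] ang -0.42885826690306844
8 [324. 183. 294. 183.] [[-0.1182, -0.114, 0.0702], [-0.1497, -0.114, 0.0693]] ang -0.027724993224791623
8 [303. 190. 334. 185.] [[-0.139, -0.114, 0.0973], [-0.1078, -0.114, 0.0775]] ang 0.5647380579703325
8 [395. 172. 309. 194.] [
[... 397 characters left out ...]
 285. 218.] [[-0.1815, -0.114, -0.0396], [-0.1471, -0.114, 0.174]] ang -1.4111094880620563
9 [298. 172. 343. 175.] [[-0.0439, -0.114, 0.0137], [0.0097, -0.114, 0.0283]] ang -0.2669695953535225
9 [182. 192. 228. 185.] [[-0.1476, -0.114, 0.1004], [-0.1107, -0.114, 0.075]] ang 0.6030004361100814
9 [307. 173. 230. 187.] [[-0.0334, -0.114, 0.0169], [-0.1066, -0.114, 0.0818]] ang 0.7248327874981914
9 [280. 184. 309. 178.] [[-0.0586, -0.114, 0.0701], [-0.0289, -0.114, 0.0457]] ang 0.6869687150679816
9 [368. 169. 326. 171.] [[0.0433, -0.114, -0.005], [-0.0105, -0.114, 0.007]] ang 0.21829841115131446
9 [257. 188. 206. 198.] [[-0.0785, -0.114, 0.0882], [-0.1173, -0.114, 0.1219]] ang 0.7166390373314329
```

Emit:
{"op": "apply_moves", "data": {"moves": [[[-0.004, -0.036, 0.008], 0], [[-0.004, -0.036, 0.008], 0], [[-0.004, -0.036, 0.008], 0], [[-0.004, -0.036, 0.008], 0], [[-0.004, -0.036, 0.008], 0]]}}

```text
time_s: 16.62
tcp_pos: [0.5176, -0.0684, 0.3154]
ee_rot: [[0.076, 0.997, 0.001], [0.997, -0.076, 0.0], [0.0, 0.001, -1.0]]
wrist_force: [0.1, 0.1, 0.6]
gripper_width: 0.517
gripper_force: 0.0
```

Emit:
{"op": "apply_moves", "data": {"moves": [[[-0.004, -0.036, 0.008], 0], [[-0.004, -0.036, 0.006], 0], [[0, 0, 0], 0], [[0, 0, 0], 0]]}}

```text
time_s: 16.95
tcp_pos: [0.4454, -0.071, 0.3025]
ee_rot: [[0.075, 0.997, 0.002], [0.997, -0.075, 0.0], [0.0, 0.002, -1.0]]
wrist_force: [1.4, -0.2, -0.5]
gripper_width: 0.516
gripper_force: 0.0
```

```bash
python3 look.py 10
python3 - <<'E'
from h import *
import pickle
W={i:pickle.load(open(f"w{i}.pkl","rb")) for i in(8,9,10)}
for k in("hinge","bar"): pass
for t in("guard_hinge","guard_bar","pointer_tip"):
    o=[(W[i]["D"][t][0][0],W[i]) for i in W if W[i]["D"][t]]
    print(t,len(o),*tri(o))
E
```

```text
17.0 [ 0.4471 -0.0708  0.3027] [[0.075, 0.997, 0.003], [0.997, -0.075, 0.0], [0.0, 0.003, -1.0]]
stop_face []
bracket [([329.4, 194.1], 0.74)]
short_end [([350.2, 219.9], 0.93)]
long_end [([318.3, 45.2], 0.65), ([283.2, 223.5], 0.58)]
guard_hinge [([601.3, 35.0], 0.83), ([483.0, 28.4], 0.72)]
guard_bar [([482.7, 25.2], 0.74)]
pointer_tip [([338.6, 348.2], 0.65), ([507.3, 177.2], 0.58)]
bearing [([385.6, 117.6], 0.66), ([483.8, 26.8], 0.44)]
guard_hinge 3 [0.72459552 0.04896832 0.12184335] [np.float64(0.49149225631493704), np.float64(1.2233125520714685), np.float64(2.041003757927933)]
guard_bar 3 [0.59358531 0.05974392 0.15859682] [np.float64(1.37217664566783), np.float64(1.550770297199493), np.float64(2.6583831990957667)]
pointer_tip 3 [ 0.54478281 -0.06287125  0.29651962] [np.float64(65.44512122119872), np.float64(90.54668511938264), np.float64(199.9369151275516)]
```

View pics/w10.png

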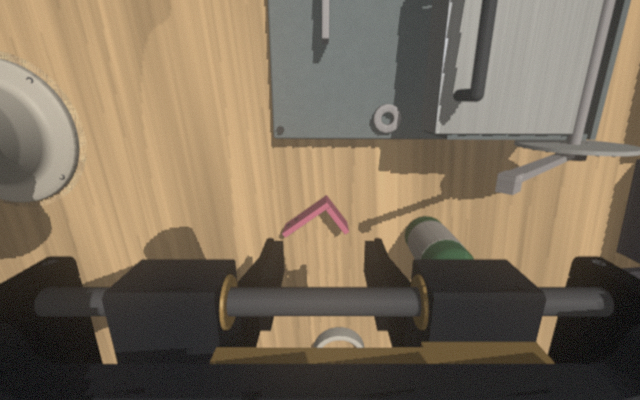

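The tip shows at (507,177) and the handle at (482,50). Next I'll move above the handle while computing the tip.

Emit:
{"op": "apply_moves", "data": {"moves": [[[0.028, 0.027, 0.012], 0], [[0.028, 0.027, 0.012], 0], [[0.028, 0.027, 0.012], 0], [[0.028, 0.027, 0.012], 0], [[0.028, 0.027, 0.012], 0]]}}

```text
time_s: 17.82
tcp_pos: [0.594, 0.06, 0.2406]
ee_rot: [[0.076, 0.997, -0.0], [0.997, -0.076, -0.0], [-0.0, -0.0, -1.0]]
wrist_force: [1.0, -0.2, 0.1]
gripper_width: 0.519
gripper_force: 0.0
```

Emit:
{"op": "apply_moves", "data": {"moves": [[[0, 0, 0.02], 0], [[0, 0, 0], 0]]}}

```text
time_s: 17.98
tcp_pos: [0.5914, 0.0598, 0.2157]
ee_rot: [[0.075, 0.997, -0.01], [0.997, -0.075, -0.002], [-0.003, -0.01, -1.0]]
wrist_force: [-1.4, -0.9, -1.4]
gripper_width: 0.519
gripper_force: 0.0
```

```bash
sed -i 's/(1,2,3,8,9)/(1,2,3,8,9,10)/; s/9:(336.5,73.5)/9:(336.5,73.5),10:(601.3,35)/; s/9:(192,196.8)/9:(192,196.8),10:(507.3,177.2)/; s/in(8,9)\]);/in(8,9,10) if i in o]);/' fit2.py; python3 fit2.py|head -10; python3 look.py 11|egrep "^[0-9]|guard_bar"; python3 -c "
from lines import *
lines(11,(250,400,0,300),.166,30)"
```

```text
hinge [0.7236 0.0496 0.1237] [1.9 1.  1.1 2.2 1. ]
  8,9 [0.7246 0.049  0.1218] [0.5 1.2 2. ]
bar [0.5938 0.0597 0.1621] [2.9 0.4 1.2 1.4 1.9]
  8,9 [0.5949 0.0582 0.1645] [0.5 0.5]
tip [ 0.5811 -0.0531  0.2382] [3.2 2.9 1.3 3.8 2. ]
  8,9 [ 0.5825 -0.0531  0.2356] [1.3 1.4 1.1]
tip-hinge [-0.13415962 -0.1134526   0.11452892] ang 0.7066246395738554 0.1763963617528356
bar-hinge [-1.30242742e-01 -5.09155542e-05  3.84553620e-02]
[0.7239 0.0504 0.121  0.7229] [0.0004 0.0004 0.001  0.0053] {'hinge': array([0.7239, 0.0504, 0.121 ]), 'bar': array([0.5943, 0.0605, 0.163 ]), 'tip': array([ 0.5805, -0.0528,  0.2401])}
[[0.7, -0.9], [0.8, -0.6], [-0.5, -1.7], [-1.0, -2.4], [-1.5, 0.6], [1.3, -2.1], [-1.6, -0.3], [-0.4, -1.0], [-0.7, -1.8], [-0.6, -2.8], [-0.5, -1.6], [-2.2, -0.3], [-1.2, 1.5], [-5.3, 0.4], [-0.2, 2.1]]
18.0333 [0.5915 0.0588 0.2183] [[0.075, 0.997, -0.007], [0.997, -0.075, -0.002], [-0.003, -0.007, -1.0]]
guard_bar [([323.7, 220.0], 0.67)]
11 [350.0, 72.0, 353.0, 1.0] [0.616 0.157] [0.619 0.196] yaw -4.6
11 [284.0, 241.0, 282.0, 287.0] [0.562 0.048] [0.556 0.009] yaw -8.6
11 [3
[... 183 characters left out ...]
4 0.029] yaw -4.8
11 [305.0, 202.0, 306.0, 169.0] [0.58  0.076] [0.583 0.099] yaw -7.1
11 [306.0, 236.0, 307.0, 206.0] [0.578 0.05 ] [0.581 0.073] yaw -7.1
11 [236.0, 96.0, 299.0, 96.0] [0.543 0.149] [0.583 0.146] yaw -4.5
11 [379.0, 85.0, 319.0, 85.0] [0.633 0.148] [0.596 0.151] yaw -4.6
11 [383.0, 75.0, 333.0, 75.0] [0.636 0.154] [0.605 0.157] yaw -4.5
11 [318.0, 286.0, 318.0, 147.0] [0.584 0.009] [0.592 0.113] yaw -4.5
11 [283.0, 286.0, 317.0, 286.0] [0.557 0.01 ] [0.583 0.008] yaw -4.4
11 [307.0, 147.0, 306.0, 87.0] [0.585 0.114] [0.588 0.151] yaw -4.2
11 [279.0, 287.0, 238.0, 288.0] [0.554 0.009] [0.523 0.011] yaw -3.5
11 [409.0, 288.0, 368.0, 287.0] [0.653 0.002] [0.622 0.005] yaw -5.2
```

View pics/w11.png

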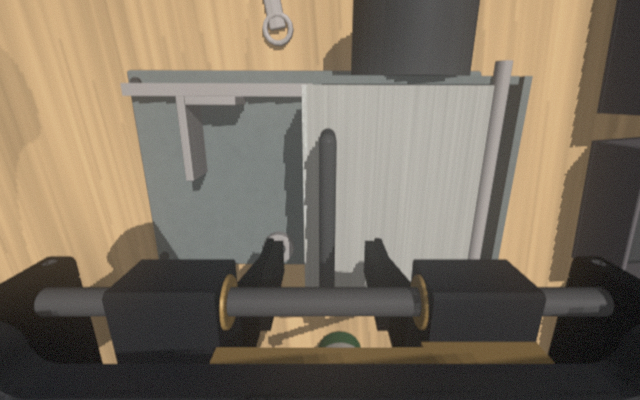

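The bar runs between the fingers at columns 318–336, centred. I'll descend and grip.

Emit:
{"op": "apply_moves", "data": {"moves": [[[0, 0, 0.03], 0], [[0, 0, 0.03], 0], [[0, 0, 0.02], 0], [[0, 0, 0], 0], [[0, 0, 0], 0]]}}

```text
time_s: 18.85
tcp_pos: [0.5924, 0.0583, 0.1415]
ee_rot: [[0.076, 0.997, -0.001], [0.997, -0.076, -0.001], [-0.001, -0.001, -1.0]]
wrist_force: [0.1, 0.7, 0.0]
gripper_width: 0.518
gripper_force: 0.0
```

Emit:
{"op": "apply_moves", "data": {"moves": [[[0, 0, 0], 0], [[0, 0, 0], 0], [[0, 0, 0], 0], [[0, 0, 0], 0], [[0, 0, 0], 0]], "hand": 0.0}}

```text
time_s: 19.27
tcp_pos: [0.5929, 0.0588, 0.1424]
ee_rot: [[0.076, 0.997, 0.001], [0.997, -0.076, 0.001], [0.001, 0.001, -1.0]]
wrist_force: [-0.0, 0.5, 1.0]
gripper_width: 0.228
gripper_force: 0.0
```

Emit:
{"op": "apply_moves", "data": {"moves": [[[0, 0, 0], 0], [[0, 0, 0], 0], [[0, 0, 0], 0]]}}

```text
time_s: 19.52
tcp_pos: [0.5933, 0.0588, 0.142]
ee_rot: [[0.076, 0.997, 0.002], [0.997, -0.076, 0.0], [0.0, 0.002, -1.0]]
wrist_force: [1.3, 0.1, 1.6]
gripper_width: 0.123
gripper_force: 30.0
```

Emit:
{"op": "apply_moves", "data": {"moves": [[[0, 0.003, -0.0077], 0], [[0, 0.003, -0.0076], 0], [[0, 0.0038, -0.0072], 0], [[0, 0.0039, -0.0072], 0], [[0, 0, 0], 0]]}}

```text
time_s: 19.93
tcp_pos: [0.6056, 0.0577, 0.1709]
ee_rot: [[0.076, 0.997, -0.003], [0.997, -0.076, -0.0], [-0.0, -0.003, -1.0]]
wrist_force: [-0.2, 0.7, -10.5]
gripper_width: 0.125
gripper_force: 30.0
```

Emit:
{"op": "apply_moves", "data": {"moves": [[[0, 0.0047, -0.0067], 0], [[0, 0.0047, -0.0067], 0], [[0, 0.0055, -0.0061], 0], [[0, 0.0055, -0.0061], 0], [[0, 0, 0], 0]]}}

```text
time_s: 20.35
tcp_pos: [0.6252, 0.0561, 0.198]
ee_rot: [[0.076, 0.997, -0.005], [0.997, -0.076, -0.0], [-0.001, -0.005, -1.0]]
wrist_force: [-6.7, 2.6, -6.9]
gripper_width: 0.127
gripper_force: 30.0
```

Emit:
{"op": "apply_moves", "data": {"moves": [[[0, 0.0061, -0.0054], 0], [[0, 0.0062, -0.0054], 0], [[0, 0.0065, -0.0044], 0], [[0, 0.0065, -0.0044], 0], [[0, 0, 0], 0]]}}

```text
time_s: 20.77
tcp_pos: [0.6487, 0.0542, 0.2185]
ee_rot: [[0.075, 0.997, -0.008], [0.997, -0.075, -0.001], [-0.001, -0.008, -1.0]]
wrist_force: [-12.7, 3.7, -0.2]
gripper_width: 0.126
gripper_force: 30.0
```

Emit:
{"op": "apply_moves", "data": {"moves": [[[0, 0, 0], 0], [[0, 0, 0], 0], [[0, 0, 0], 0]]}}

```text
time_s: 21.02
tcp_pos: [0.6478, 0.0543, 0.218]
ee_rot: [[0.075, 0.997, -0.009], [0.997, -0.075, -0.001], [-0.001, -0.009, -1.0]]
wrist_force: [-11.8, 3.8, -1.8]
gripper_width: 0.125
gripper_force: 30.0
```

Run:
```python
from h import *
s=r.sense();p=s["tcp_pos"];print(s["time_s"],p,s["wrist_force"],s["gripper_width"])
d=np.array(p)-[.5933,.0588,.142];a=np.radians(-4.45);dX=d[0]*np.cos(a)+d[1]*np.sin(a);dz=d[2]
v0=np.array([-.13,.042]);v=v0+[dX,dz];print(dX,dz,"angle",np.arctan2(.042,.13)*-1+np.arctan2(v[1],-v[0]),np.hypot(*v),np.hypot(*v0))
S=imaging.capture("side");T=imaging.capture("top");
for n,c in(("side",S),("top",T)):
    for t in("guard_bar","pointer_tip","guard_hinge"):print(n,t,[(list(map(float,x)),y) for x,y in pts(c,t)])
c=np.hstack([cv2.resize(T["frame"][120:220,230:360],None,fx=3,fy=3,interpolation=cv2.INTER_CUBIC),cv2.resize(S["frame"][155:255,255:385],None,fx=3,fy=3,interpolation=cv2.INTER_CUBIC)])
cv2.imwrite("pics/fin.png",c)
```

```text
21.0167 [0.64782108 0.05427126 0.21799354] [-11.79015913   3.81155311  -1.76843246] 0.12517687018589974
0.05470809860573764 0.07599353773793768 angle 0.6903392841344888 0.1399690871709802 0.13661625086350454
side guard_bar [([295.0, 185.8], 0.8)]
side pointer_tip [([325.2, 170.1], 0.59)]
side guard_hinge [([279.2, 209.3], 0.88)]
top guard_bar []
top pointer_tip [([334.2, 192.9], 0.67)]
top guard_hinge [([293.4, 146.4], 0.63)]
```

View pics/fin.png

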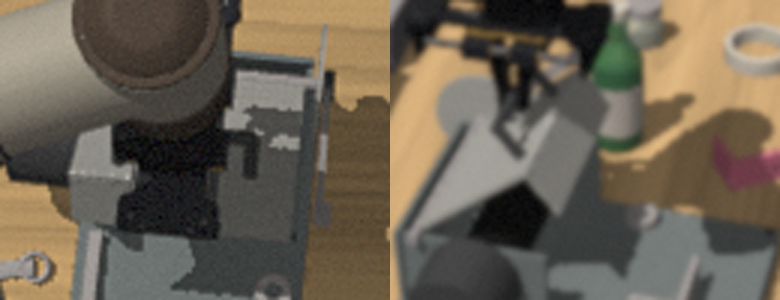

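Top and side crops show the guard raised and held, with the pointer at the right. Arm sag and grip creep leave the angle between 0.675 and 0.70, so I'll check it directly against the plate edge in the wrist image.

```bash
python3 look.py 12|head -1
cat > ang.py <<'E'
from h import *
import pickle,sys
a0=np.radians(-4.45);R=np.array([[np.cos(a0),-np.sin(a0),0],[np.sin(a0),np.cos(a0),0],[0,0,1]])
H=np.array([.7236,.0499,.118])
# front top edge / left edge in guard frame from closed view 11 
def onplate(uv,c,a):
    n=R@[np.sin(a),0,np.cos(a)];p0=H+n*.0025;e,d=ray(uv,c);q=R.T@(e+d*(n@(p0-e))/(n@d)-H)
    return np.array([q@[-np.cos(a),0,np.sin(a)],q[1]])
if __name__=="__main__":
    for k,angs in((11,[0]),(int(sys.argv[1]),[.62,.66,.70,.74])):
        c=pickle.load(open(f"w{k}.pkl","rb"));g=cv2.cvtColor(c["frame"],cv2.COLOR_BGR2GRAY)
        for l in cv2.createLineSegmentDetector().detect(g)[0][:,0]:
            if np.hypot(*(l[2:]-l[:2]))<35 or min(l[1],l[3])>235:continue
            o=[np.round(np.r_[onplate(l[:2],c,a),onplate(l[2:],c,a)]*1000) for a in angs]
            if abs(o[0][0])<220 and abs(o[0][1])<130: print(k,np.round(l),*[x.astype(int).tolist() for x in o])
E
python3 ang.py 12
```

```text
21.4667 [0.6478 0.0543 0.218 ] [[0.075, 0.997, -0.009], [0.997, -0.075, -0.001], [-0.001, -0.009, -1.0]]
11 [350.  72. 353.   1.] [113, 102, 113, 149]
11 [336. 133. 334. 287.] [123, 57, 123, -82]
11 [301.  86. 303. 263.] [150, 92, 151, -58]
11 [479. 258. 510.  77.] [-6, -51, -6, 99]
11 [441.  84. 381.  85.] [45, 94, 90, 93]
11 [494.  85. 454.  85.] [5, 93, 34, 93]
11 [236.  96. 299.  96.] [200, 85, 151, 85]
11 [318.  83. 131.  82.] [137, 94, 279, 94]
11 [564. 175. 587. 147.] [-63, 25, -76, 47]
11 [379.  85. 319.  85.] [91, 93, 136, 93]
11 [383.  75. 333.  75.] [88, 100, 126, 100]
11 [532.  77. 498. 256.] [-22, 99, -22, -49]
11 [524.  78. 491. 257.] [-17, 98, -16, -50]
11 [467. 256. 494.  87.] [5, -49, 5, 92]
11 [639. 191. 621. 267.] [-128, 11, -134, -59]
11 [571. 258. 586. 170.] [-86, -51, -80, 28]
11 [638. 115. 597. 113.] [-109, 72, -77, 73]
11 [596. 111. 616.   0.] [-76, 75, -71, 149]
11 [626. 267. 639. 212.] [-137, -59, -133, -7]
11 [318. 286. 318. 147.] [137, -81, 137, 46]
11 [591. 140. 638. 136.] [-78, 53, -114, 56]
11 [501.  63. 495. 113.] [2, 109, 1, 73]
11 [307. 147. 306.  87
[... 1907 characters left out ...]
 100, -37, -63] [-39, 100, -39, -64] [-42, 101, -42, -66] [-45, 101, -45, -68]
12 [160. 219. 186. 262.] [193, 25, 184, -1] [195, 28, 186, 2] [196, 31, 188, 6] [198, 33, 190, 10]
12 [258. 233. 253. 169.] [142, 5, 143, 44] [145, 7, 146, 45] [148, 10, 149, 47] [151, 13, 152, 48]
12 [544. 109. 558.   1.] [-214, 71, -195, 177] [-238, 70, -216, 182] [-269, 69, -243, 188] [-309, 68, -277, 196]
12 [150. 126. 156. 168.] [191, 70, 191, 50] [192, 71, 192, 52] [194, 71, 194, 53] [196, 72, 196, 55]
12 [259.   1. 264.  42.] [134, 128, 132, 110] [137, 127, 135, 109] [140, 125, 138, 108] [143, 124, 142, 107]
12 [58. 17. 72. 67.] [216, 111, 215, 94] [216, 109, 215, 93] [217, 108, 216, 93] [217, 107, 217, 92]
```

Run:
```python
from h import *
from ang import R,H
import json
# side-camera bar check
S=imaging.capture("side")
for nm,uv in(("start",(315.9,209.7)),("now",pts(S,"guard_bar",1)[0][0])):
    e,d=ray(uv,S);n=R@[0,1,0];q=R.T@(e+d*(n@(H-e))/(n@d)-H);print(nm,np.round(q,4),np.arctan2(q[2],-q[0])-np.arctan2(.042,.13))
```

```text
start [-0.134   0.      0.0372] -0.04168217778997674
now [-0.071  0.     0.121] 0.7280698661016461
```

View pics/w12.png

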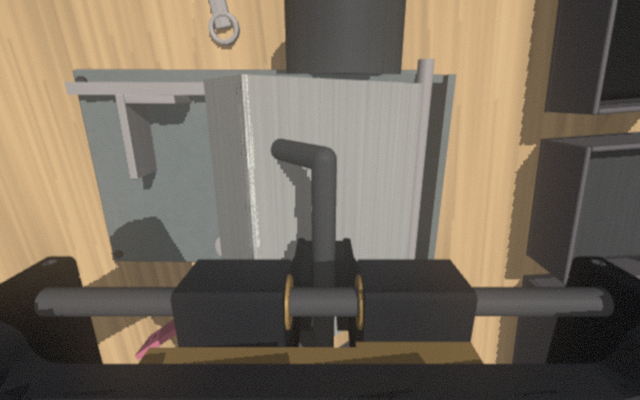

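The plate's front edge is at columns 242–246, rows 89–148, and the bar is centred in the pads (columns 311–336). I'll compare the plate's side edge and the pointer directly in the side camera's line segments.

```bash
cat > side.py <<'E'
from h import *
from ang import R,H
S=imaging.capture("side")
for nm,im in(("start",cv2.imread("pics/side0.png")),("now",S["frame"])):
    g=cv2.cvtColor(im,cv2.COLOR_BGR2GRAY)
    for l in cv2.createLineSegmentDetector().detect(g)[0][:,0]:
        m=(l[:2]+l[2:])/2
        if np.hypot(*(l[2:]-l[:2]))<14 or not(255<m[0]<345 and 155<m[1]<262):continue
        o=[]
        for Y in(.093,-.093,-.114):
            n=R@[0,1,0];p0=H+R@[0,Y,0]
            P=[R.T@(e+d*(n@(p0-e))/(n@d)-H) for e,d in(ray(l[:2],S),ray(l[2:],S))];q=P[1]-P[0]
            o.append((Y,np.round(np.r_[P[0][[0,2]],P[1][[0,2]]]*1000).astype(int).tolist(),round(float(np.arctan(-q[2]/q[0])),3)))
        o=[x for x in o if abs(x[1][0])<200 and abs(x[1][2])<200]
        if o: print(nm,np.round(l,1).tolist(),*o)
cv2.imwrite("pics/sidecmp.png",np.hstack([cv2.resize(x[150:250,250:350],None,fx=4,fy=4,interpolation=cv2.INTER_CUBIC) for x in(cv2.imread("pics/side0.png"),S["frame"])]))
E
python3 side.py
```

```text
start [338.29998779296875, 170.60000610351562, 339.5, 186.89999389648438] (-0.093, [-180, 128, -184, 68], -1.498) (-0.114, [-174, 114, -179, 53], -1.498)
start [310.6000061035156, 242.5, 321.70001220703125, 220.5] (0.093, [-144, -14, -179, 76], 1.198) (-0.093, [-83, -183, -124, -78], 1.198) (-0.114, [-76, -203, -118, -96], 1.198)
start [306.70001220703125, 217.5, 317.70001220703125, 198.0] (0.093, [-135, 78, -169, 153], 1.147) (-0.093, [-72, -76, -112, 11], 1.147) (-0.114, [-65, -94, -106, -4], 1.147)
start [252.5, 166.0, 262.6000061035156, 148.60000610351562] (0.093, [17, 227, -18, 288], 1.047) (-0.093, [105, 98, 64, 169], 1.047) (-0.114, [115, 83, 73, 155], 1.047)
start [258.29998779296875, 260.6000061035156, 255.60000610351562, 231.8000030517578] (0.093, [31, -129, 30, -11], 1.556) (-0.093, [122, -318, 120, -180], 1.556) (-0.114, [132, -339, 130, -199], 1.556)
start [255.89999389648438, 231.5, 277.79998779296875, 194.89999389648438] (0.093, [28, -9, -52, 142], 1.084) (-0.093, [118, -178, 25, -2], 1.084) (-0.114, [129, -197, 34, -18], 1.084)
start [271.6000061035156, 232.1000061035
[... 4992 characters left out ...]
9938964844, 260.70001220703125] (0.093, [-98, -22, -118, -93], -1.299) (-0.093, [-29, -193, -52, -276], -1.299) (-0.114, [-21, -212, -44, -297], -1.299)
now [311.3999938964844, 226.10000610351562, 322.8999938964844, 200.5] (0.093, [-148, 49, -184, 147], 1.222) (-0.093, [-88, -110, -129, 5], 1.222) (-0.114, [-81, -128, -123, -11], 1.222)
now [321.8999938964844, 199.39999389648438, 309.0, 191.3000030517578] (0.093, [-181, 151, -144, 171], -0.51) (-0.093, [-126, 9, -83, 33], -0.51) (-0.114, [-120, -7, -76, 17], -0.51)
now [300.3999938964844, 211.6999969482422, 309.0, 194.8000030517578] (0.093, [-117, 95, -144, 159], 1.166) (-0.093, [-51, -56, -83, 19], 1.166) (-0.114, [-43, -73, -76, 3], 1.166)
```

Side camera: both pointer edges give 0.73 rad and the guard edge gives about 0.66–0.675. I'll raise it by about 0.05 rad.

Emit:
{"op": "apply_moves", "data": {"moves": [[[0, 0.003, -0.0017], 0], [[0, 0.003, -0.0017], 0], [[0, 0, 0], 0], [[0, 0, 0], 0], [[0, 0, 0], 0]]}}

```text
time_s: 22.43
tcp_pos: [0.6536, 0.0538, 0.2219]
ee_rot: [[0.075, 0.997, -0.009], [0.997, -0.075, -0.001], [-0.001, -0.009, -1.0]]
wrist_force: [-12.6, 4.0, 0.4]
gripper_width: 0.128
gripper_force: 30.0
```

```bash
python3 side.py | grep now | awk -F'[][,]' '$2>255&&$2<272 || $4>290&&$4<305' | grep "(0.093, \[" ; python3 look.py 13|head -1; python3 ang.py 13 | grep "^13 \[2[345]"; python3 -c "
from h import *
s=r.sense();print(s['wrist_force'],s['gripper_force'])"
```

```text
now [264.70001220703125, 231.10000610351562, 299.5, 210.8000030517578] (0.093, [-1, -2, -114, 98], 0.719) (-0.093, [85, -169, -48, -53], 0.719) (-0.114, [94, -188, -40, -70], 0.719)
now [266.6000061035156, 168.0, 249.10000610351562, 198.6999969482422] (0.093, [-25, 227, 38, 112], 1.073) (-0.093, [56, 98, 130, -37], 1.073) (-0.114, [65, 84, 140, -54], 1.073)
now [255.39999389648438, 232.5, 277.79998779296875, 194.89999389648438] (0.093, [30, -14, -52, 142], 1.084) (-0.093, [121, -183, 25, -2], 1.084) (-0.114, [131, -202, 34, -18], 1.084)
now [257.5, 248.39999389648438, 255.0, 232.8000030517578] (0.093, [29, -78, 32, -15], -1.532) (-0.093, [120, -258, 122, -185], -1.532) (-0.114, [130, -278, 133, -204], -1.532)
now [296.5, 243.3000030517578, 302.8999938964844, 260.70001220703125] (0.093, [-100, -27, -118, -93], -1.309) (-0.093, [-31, -199, -52, -276], -1.309) (-0.114, [-23, -218, -44, -297], -1.309)
now [261.20001220703125, 251.5, 269.20001220703125, 236.8000030517578] (0.093, [18, -88, -14, -21], 1.131) (-0.093, [106, -270, 70, -192], 1.131) (-0.114, [116, -290, 79, -211], 1.131)
22.5333 [0.6536 0.0538 0.2219] [[0.075, 0.997, -0.009], [0.997, -0.075, -0.001], [-0.001, -0.009, -1.0]]
13 [241. 117. 249. 222.] [143, 72, 143, 11] [145, 73, 145, 13] [148, 73, 148, 16] [151, 73, 151, 18]
13 [238.  76. 241. 116.] [143, 94, 143, 73] [145, 93, 145, 73] [148, 93, 148, 74] [151, 92, 151, 74]
13 [247. 221. 251. 256.] [144, 12, 143, -12] [146, 14, 145, -9] [149, 17, 148, -6] [152, 19, 151, -2]
[-12.76938644   5.19568298   1.14668399] 30.012130737304688
```

Three estimates now agree for the guard: side edge 0.72, front edge 0.725, and bar travel 0.725. The pointer is at 0.72–0.73, so I'm handing in while holding.

```bash
python3 -c "
from station import r
print(r.finish_job())"
```

```text
the job is handed in; nothing more can be done
None
```

I turned the bracket a quarter turn, set its short leg flush along the stop bar and let go; the guard was still held at about 0.72 rad, in line with the pointer (about 0.72–0.73 rad), when I handed in at about 22.5 s, and no verdict was returned.

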